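# Find the fullest screw jar by its weight

### The job

Three closed jars of wood screws look exactly alike and only their weight tells how full they are: lift each one to feel it, set the two lighter ones down in pockets of the wooden jar rack, standing upright and fully home, and hold the heaviest up for me, upright, its underside at least 15 cm above the table, and finish while still holding it there. Set the jars down without dropping them or tipping them over, and leave the other things on the table where they lie.

Things in the scene. Friction and masses are not known exactly. Their poses are not given: they have to be found in the camera images.
- jar_1: one of three identical closed jars of screws: tan body 60 mm in diameter, 70 high, black lid 54 mm in diameter on it, 86 mm in all; origin at the centre of its underside, z up. Stands on the table, left of the rack; places are drawn anew. 0.1 to 0.8 kg, the heaviest at least 0.2 kg above the next. Grip the tan body, pads 50 mm above its underside; 40 N carries it
- jar_2: one of three identical closed jars of screws: tan body 60 mm in diameter, 70 high, black lid 54 mm in diameter on it, 86 mm in all; origin at the centre of its underside, z up. Stands on the table, left of the rack; places are drawn anew. 0.1 to 0.8 kg, the heaviest at least 0.2 kg above the next. Grip the tan body, pads 50 mm above its underside; 40 N carries it
- jar_3: one of three identical closed jars of screws: tan body 60 mm in diameter, 70 high, black lid 54 mm in diameter on it, 86 mm in all; origin at the centre of its underside, z up. Stands on the table, left of the rack; places are drawn anew. 0.1 to 0.8 kg, the heaviest at least 0.2 kg above the next. Grip the tan body, pads 50 mm above its underside; 40 N carries it
- rack: jar rack, fixed: wooden board 110 mm (its x) by 292 (its y), top 32 mm above the table, on a base 120 x 302, three round pockets in a row along its y, 95 mm apart, the middle one at its centre; a low steel handle at each end reaches 17 mm beyond the board; origin at the centre of its underside, z up. Empty at the start; stands right of the jars
- pocket_1 (a point): centre of a rack pocket's mouth (the one on the rack's -y side), level with the rack's top; 68 mm in diameter, 3 mm chamfer, 20 mm deep: a seated jar has its underside 12 mm above the table. Axes as the rack's. Gripping across the row (along the rack's x) keeps the fingers clear of neighbouring jars
- pocket_2 (a point): centre of a rack pocket's mouth (the middle one), level with the rack's top; 68 mm in diameter, 3 mm chamfer, 20 mm deep: a seated jar has its underside 12 mm above the table. Axes as the rack's. Gripping across the row (along the rack's x) keeps the fingers clear of neighbouring jars
- pocket_3 (a point): centre of a rack pocket's mouth (the one on the rack's +y side), level with the rack's top; 68 mm in diameter, 3 mm chamfer, 20 mm deep: a seated jar has its underside 12 mm above the table. Axes as the rack's. Gripping across the row (along the rack's x) keeps the fingers clear of neighbouring jars
- flange: bystander: steel blade flange, a disc with a hole, 66x66x13 mm, lying loose on the table; origin at the centre of its underside. To be left alone
- pencil: bystander: carpenter's pencil, 9x166x8 mm, lying loose on the table; origin at the centre of its underside. To be left alone
- tape_measure: bystander: tape measure, 62x82x36 mm, lying loose on the table; origin at the centre of its underside. To be left alone
- try_square: bystander: try square with wooden stock, 130x191x21 mm, lying loose on the table; origin at the centre of its underside. To be left alone
- offcut: bystander: wooden offcut, 45x140x32 mm, lying loose on the table; origin at the centre of its underside. To be left alone
- screwdriver: bystander: screwdriver, 29x196x25 mm, lying loose on the table; origin at the centre of its underside. To be left alone
- hex_key: bystander: L-shaped hex key, 51x130x8 mm, lying loose on the table; origin at the centre of its underside. To be left alone
Not all that is in view belongs to the job. Leave any red look-alike of the jar_3 alone.

How it is judged:
By the outcome, as a careful person would: the job done as asked, in the order asked, and still so for the second after the job is handed in, while the arm keeps its last pose, push and grip.
It also fails if it takes over 72 s, if anything falls off the work surface, if the arm or the gripper's body presses on something with over 40 N, if the wrist force passes 120 N, or if a joint passes its speed limit or range.

### The arm

A 7-joint arm with a two-finger parallel gripper is mounted at the origin on a cart in front of the work surface, level with it; the furniture and walls round the work are solid. World frame = base frame: x ahead of the robot, y to its left, z up, the work surface at z = 0. Lengths are in m, angles in rad, forces in N, time in s.
With the tool pointing down it reaches from about 0.35 to 0.9 m from the base axis. Payload 8.1 kg.
Tool frame: the origin (TCP) lies at the very end of the fingers, on their centre line; the grasp point (between the pads) lies 19 mm behind it; z points along the fingers, y is the direction in which the jaws open and shut (so a half turn about z gives the same grasp; the last joint's range is limited). The gripper opens to 92 mm and grips with 3 to 60 N. Pads are 19 mm wide; open, the fingers measure 130 mm over their backs; the gripper's body (75 mm by 190 mm) begins 47 mm behind the grasp point.
Start: joints at [-1.242, 0.434, 0.025, 1.573, -0.012, 1.134, -0.075], TCP at [0.262, 0.568, 0.227] pointing down, gripper open.
Joint ranges: [-2.62, 2.62], [-0.44, 2.09], [-1.27, 1.32], [0.08, 2.57], [-1.32, 4.46], [0.12, 2], [-2.74, 2.74]. Speed limits (rad/s): [2.22, 2.22, 3.01, 3.01, 3.14, 3.14, 3.14].

### API

Orientations are given as a rotation vector (axis times angle).
In Python, from cell import observe, get_image, sign_off gives the robot as it stands.
- The arm moves only by the tool arm_command, never from a script. Its argument "deltas" is a list of rows, each an object with "xyz": the shift along the tool's x, y, z in cm, a list of three; "turn": the turn about the tool's z in degrees; "jaw": the closure in counts, from 0 (fully open) to 255 (shut). A call has 1 to 5 rows; each row is the pose to reach, as a shift and turn from the pose measured when the call began, along the tool's axes at that moment; what a row does not reach only later rows make up. A row lasts 1/12 s, in which the tool goes at most 41.7 mm and 7.16 degrees, less where a joint would pass 70% of its speed; a pose out of reach is approached as far as the arm can. A call with a gripper value outside its range is refused whole. The fingers move at their own pace and stop on an object; "force" is the grip in N (left out, the last holds). Time passes only in rows, so rows that repeat a pose let the fingers close. It gives the time, the measured TCP pose, the force and the opening at its end, in the units of the state.
- observe(): the state, without advancing time (a new reading comes with each control period).
- get_image(name): name is "scene" or "side" or "wrist"; returns a dict with "frame" (480x640x3 uint8, red, green, blue), "depth" (480x640 float32, m along the optical axis (not along the pixel's ray), 0 where there is no reading), "camera_matrix" (3x3 intrinsics, pixels), "cam_to_world" (4x4, takes a point from camera to world coordinates). Camera axes: x right, y up, looking along -z (the intrinsics and any distortion apply to the point x, -y, -z); pixel columns grow to the right and rows downward; lengths in m; the calibration is good to about 2 mm. A picture is of the moment at which its call begins.
- sign_off(): hands the job in, once; it reports no verdict.
The state is a dict: "clock": time; "joints": joint angles; "dq": joint speeds; "joint_efforts": joint torques, N m; "position": TCP position; "ee_rot": TCP orientation; "force": force on the tool from outside, world axes, zero at the start; "ft_torque": the same for the moment, N m; "width": opening from 0.0 (shut) to 1.0 (fully open).
Only numpy, scipy, OpenCV 4.12 (cv2) and the standard library are available. Lean on these libraries where they do the work, as an engineer would, in place of code of your own. Each camera call takes 0.05 s, during which the arm holds its last target.

## Working session

There is one attempt and no reset: what is moved stays moved. The work goes in short steps, Python scripts to look and compute and a tool call to move; the robot and the scene stay as the last step left them, time stands still between calls to the robot, and variables do not carry over. Pictures are saved under pics/ and viewed, and the job is handed in when it is done.

Besides the shell and the picture viewer there is one more tool, called after "Call:" as name(argument=value, ...) on one line, values as JSON. arm_command: Moves the arm, as the interface text tells. Its arguments: {"type":"object","properties":{"deltas":{"type":"array","items":{"type":"object","properties":{"xyz":{"type":"array","items":{"type":"number"}},"turn":{"type":"number"},"jaw":{"type":"number"}}}},"force":{"type":"number"}},"required":["deltas"]}

```bash
mkdir -p pics; ls; python3 - <<'E'
from cell import observe,get_image
import cv2,numpy as np
s=observe();print(s)
for n in ["scene","side","wrist"]:
    d=get_image(n); cv2.imwrite(f"pics/{n}0.png",d["frame"][:,:,::-1]); np.savez(f"{n}0.npz",**d)
    print(n,d["camera_matrix"],d["cam_to_world"],[k for k in d])
E
```

```text
pics
{'clock': 0.0, 'joints': array([-1.24162375,  0.4352169 ,  0.02497128,  1.57410431, -0.01157292,
        1.13396483, -0.07511316]), 'dq': array([ 0.00042148, -0.00108252,  0.00021385, -0.00024385,  0.00105356,
        0.0007579 , -0.00129319]), 'joint_efforts': array([-1.57150491e-03, -6.67829847e+01,  9.83969830e-01, -3.14452672e+01,
       -6.06942200e-02,  4.26045607e-02,  1.79743392e-04]), 'position': array([0.2613991 , 0.56715624, 0.22594594]), 'ee_rot': array([-6.73041714e-01, -3.06847693e+00,  2.41843687e-03]), 'force': array([ 0.09969977, -0.06260326, -0.27697894]), 'ft_torque': array([-0.01304684,  0.02219043,  0.00246414]), 'width': 0.9962574551673086}
scene [[446.21429838   0.         320.45915484]
 [  0.         446.21429838 234.31335877]
 [  0.           0.           1.        ]] [[ 0.90058138  0.29515726 -0.31911654  0.24214559]
 [-0.43466247  0.60359981 -0.66838298 -0.55331946]
 [-0.0046594   0.74064125  0.67188454  0.6502073 ]
 [ 0.          0.          0.          1.        ]] ['frame', 'depth', 'camera_matrix', 'cam_to_world']
side [[620.97449161   0.         322.18106597]
 [  0.         620.97449161 239.78772949]
 [  0.           0.           1.        ]] [[-0.96725769  0.10721975 -0.23003582  0.2668787 ]
 [-0.2535327  -0.36690863  0.89504147  1.09222401]
 [ 0.01156399  0.92405735  0.38207891  0.47779905]
 [ 0.          0.          0.          1.        ]] ['frame', 'depth', 'camera_matrix', 'cam_to_world']
wrist [[408.03247878   0.         320.56847887]
 [  0.         408.03247878 238.89599839]
 [  0.           0.           1.        ]] [[ 4.18618722e-01 -8.69372197e-01 -2.62583984e-01  1.91269464e-01]
 [ 9.08161533e-01  4.00420600e-01  1.22090018e-01  5.99731118e-01]
 [-9.97630803e-04 -2.89577841e-01  9.57153947e-01  3.82634263e-01]
 [ 0.00000000e+00  0.00000000e+00  0.00000000e+00  1.00000000e+00]] ['frame', 'depth', 'camera_matrix', 'cam_to_world']
```

View pics/scene0.png

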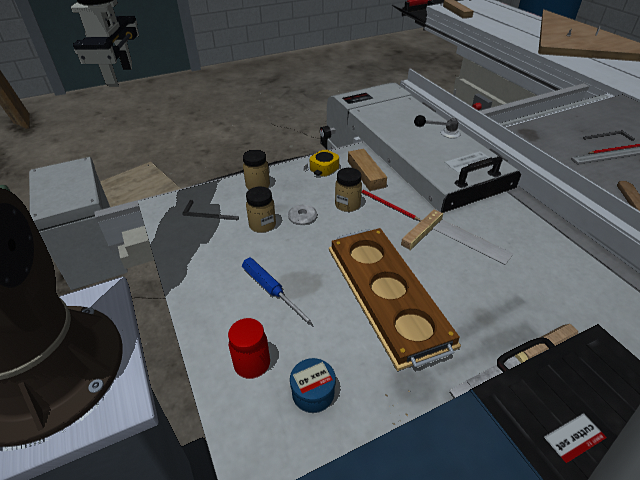

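View pics/side0.png

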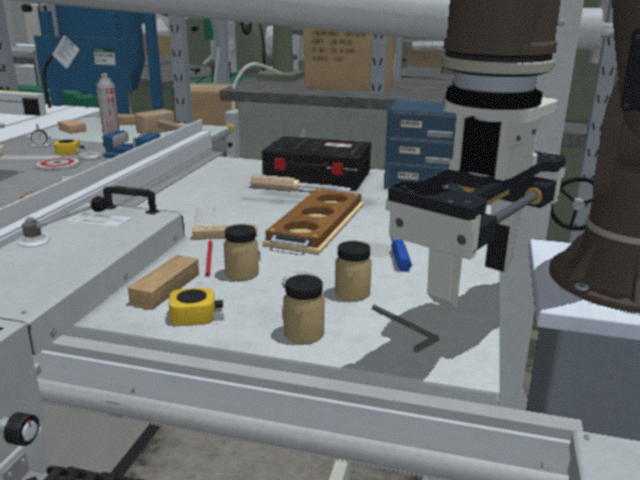

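View pics/wrist0.png

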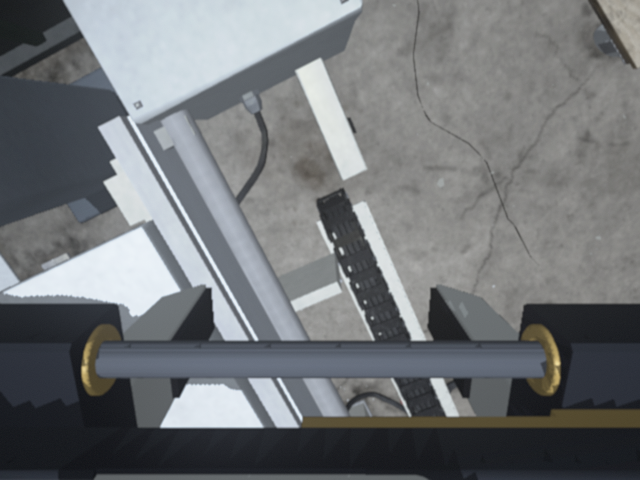

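```bash
cat > h.py <<'E'
import numpy as np,cv2
def load(n): return dict(np.load(n))
def ray_plane(d,uv,z):
    K=d["camera_matrix"];T=d["cam_to_world"]
    uv=np.atleast_2d(uv).astype(float)
    r=np.c_[(uv[:,0]-K[0,2])/K[0,0],-(uv[:,1]-K[1,2])/K[1,1],-np.ones(len(uv))]@T[:3,:3].T
    o=T[:3,3]; return o+r*((z-o[2])/r[:,2])[:,None]
def cloud(d):
    K=d["camera_matrix"];T=d["cam_to_world"];D=d["depth"]
    v,u=np.indices(D.shape)
    p=np.stack([(u-K[0,2])/K[0,0]*D,-(v-K[1,2])/K[1,1]*D,-D],-1)
    w=p@T[:3,:3].T+T[:3,3]; w[D==0]=np.nan; return w
def proj(d,P):
    K=d["camera_matrix"];T=d["cam_to_world"]
    p=(np.atleast_2d(P)-T[:3,3])@T[:3,:3]
    return np.c_[K[0,0]*p[:,0]/-p[:,2]+K[0,2],-K[1,1]*p[:,1]/-p[:,2]+K[1,2]]
E
python3 - <<'E'
from h import *
for n in ["scene0.npz","side0.npz"]:
    d=load(n);w=cloud(d);f=d["frame"].astype(int)
    dark=(f.max(-1)<60)
    z=w[...,2]
    m=(dark&(z>.078)&(z<.095)&(w[...,0]>.1)&(w[...,0]<1)&(abs(w[...,1])<.8)).astype(np.uint8)
    k,l,st,c=cv2.connectedComponentsWithStats(m)
    print(n)
    for i in range(1,k):
        if st[i,4]<60: continue
        p=w[l==i]; cc,r=cv2.minEnclosingCircle(p[:,:2].astype(np.float32))
        print(c[i].round(1),st[i],"circ",np.round(cc,4),round(r,4),"zmed",np.median(p[:,2]).round(4))
    # rack top
    hsv=cv2.cvtColor(d["frame"],cv2.COLOR_RGB2HSV)
    br=((f[...,0]>f[...,2]*1.5)&(z>.026)&(z<.038)&(w[...,0]>.2)&(w[...,0]<.9)&(w[...,1]<.3)).astype(np.uint8)
    k,l,st,c=cv2.connectedComponentsWithStats(br);i=1+np.argmax(st[1:,4]);m=(l==i).astype(np.uint8)
    cs,h=cv2.findContours(m,cv2.RETR_CCOMP,cv2.CHAIN_APPROX_NONE)
    print("rack px",st[i])
    for q,hh in zip(cs,h[0]):
        if len(q)<40: continue
        P=ray_plane(d,q[:,0,:],.032)[:,:2].astype(np.float32)
        if hh[3]<0: print("rect",cv2.minAreaRect(P), )
        else: print("hole",cv2.fitEllipse(P))
E
```

```text
scene0.npz
[253.9 156.4] [243 150  23  15 266] circ [0.4884 0.3286] 0.0295 zmed 0.0845
[478.1 168.6] [459 160  43  18 126] circ [0.9299 0.05  ] 0.056 zmed 0.0906
[348.6 175.2] [337 168  24  16 312] circ [0.653  0.1588] 0.0288 zmed 0.0845
[258.5 194.9] [246 187  26  17 357] circ [0.4488 0.181 ] 0.0284 zmed 0.0846
[565.8 398.8] [  469   324   171   156 14487] circ [ 0.6808 -0.4263] 0.1398 zmed 0.0864
rack px [ 332  228  128  132 5166]
rect ((0.5879929065704346, -0.11571729183197021), (0.29449254274368286, 0.11231400817632675), 85.15238952636719)
hole ((0.579462468624115, -0.21069839596748352), (0.06732373684644699, 0.06808806955814362), 43.428245544433594)
hole ((0.5876426100730896, -0.1168728843331337), (0.06774027645587921, 0.06796272099018097), 32.419097900390625)
hole ((0.5957373380661011, -0.023279983550310135), (0.06806064397096634, 0.068528912961483), 60.71555709838867)
side0.npz
[315.9 148.5] [ 262  137  109   24 1539] circ [ 0.6757 -0.4444] 0.1493 zmed 0.0856
[128.3 193.9] [104 189  50  14 197] circ [0.9291 0.0591] 0.0564 zmed 0.0903
[240.  231.8] [225 225  31  14 325] circ [0.649  0.1713] 0.0257 zmed 0.085
[353.6 249.3] [339 242  30  16 392] circ [0.446  0.1896] 0.0253 zmed 0.0852
[303.3 285.2] [285 276  37  20 570] circ [0.4882 0.3346] 0.0263 zmed 0.0854
rack px [ 267  189   93   52 1853]
rect ((0.584518551826477, -0.10037066042423248), (0.29795047640800476, 0.11261285841464996), 85.3935317993164)
hole ((0.5930973291397095, -0.007359490264207125), (0.06297235935926437, 0.06687343865633011), 111.95441436767578)
hole ((0.5850393772125244, -0.10123790800571442), (0.06178724765777588, 0.06678599864244461), 98.15319061279297)
hole ((0.577309787273407, -0.19465677440166473), (0.0647653341293335, 0.06711309403181076), 105.66846466064453)
```

```bash
python3 - <<'E'
from h import *
for n in ["scene0.npz","side0.npz"]:
    d=load(n);w=cloud(d)
    for (x,y) in [(.4,.1),(.45,.0),(.7,0.05),(.45,-.1),(.45,-.2),(.55,.25),(.65,.1),(.7,-.1),(.7,-.2)]:
        m=(abs(w[...,0]-x)<.02)&(abs(w[...,1]-y)<.02)
        if m.any(): print(n,x,y,np.nanmedian(w[m][:,2]).round(4),m.sum(), end='; ')
    print()
d=load("side0.npz"); 
# gripper fingertip predictions
import cv2
for n in ["scene0.npz","side0.npz"]:
    d=load(n); print(n,proj(d,[[.2614,.5672,.2259]]))
    im=d["frame"][:,:,::-1].copy()
    from scipy.spatial.transform import Rotation as R
    Rt=R.from_rotvec([-6.73041714e-01, -3.06847693e+00,  2.41843687e-03]).as_matrix();print(Rt.round(3))
    t=np.array([.2614,.5672,.2259])
    for y in (-.046,.046,-.065,.065):
        for x in(-.0095,.0095):
            u=proj(d,t+Rt@[x,y,0])[0]; cv2.circle(im,tuple(int(round(a)) for a in u),1,(0,0,255),-1)
    cv2.imwrite("pics/tcp_"+n[:-4]+".png",cv2.resize(im[0:330,330:] if 'side' in n else im[:160,20:220],None,fx=2 if 'side' in n else 3.5,fy=2 if 'side' in n else 3.5))
E
```

```text
scene0.npz 0.4 0.1 -0.0014 221; scene0.npz 0.45 0.0 -0.0014 310; scene0.npz 0.7 0.05 -0.0014 211; scene0.npz 0.45 -0.1 -0.0013 372; scene0.npz 0.45 -0.2 -0.001 508; scene0.npz 0.55 0.25 -0.0017 166; scene0.npz 0.65 0.1 -0.0015 205; scene0.npz 0.7 -0.1 -0.001 301; scene0.npz 0.7 -0.2 -0.001 377; 
side0.npz 0.4 0.1 -0.0007 218; side0.npz 0.45 0.0 -0.0008 88; side0.npz 0.45 -0.1 -0.0006 125; side0.npz 0.45 -0.2 -0.0007 72; side0.npz 0.55 0.25 -0.0007 169; side0.npz 0.65 0.1 -0.0009 58; side0.npz 0.7 -0.1 -0.0012 121; side0.npz 0.7 -0.2 -0.0011 100; 
scene0.npz [[119.81035517  76.54647807]]
[[-0.908  0.419 -0.   ]
 [ 0.419  0.908 -0.001]
 [-0.    -0.002 -1.   ]]
side0.npz [[471.12736052 284.55034088]]
[[-0.908  0.419 -0.   ]
 [ 0.419  0.908 -0.001]
 [-0.    -0.002 -1.   ]]
```

View pics/tcp_side0.png

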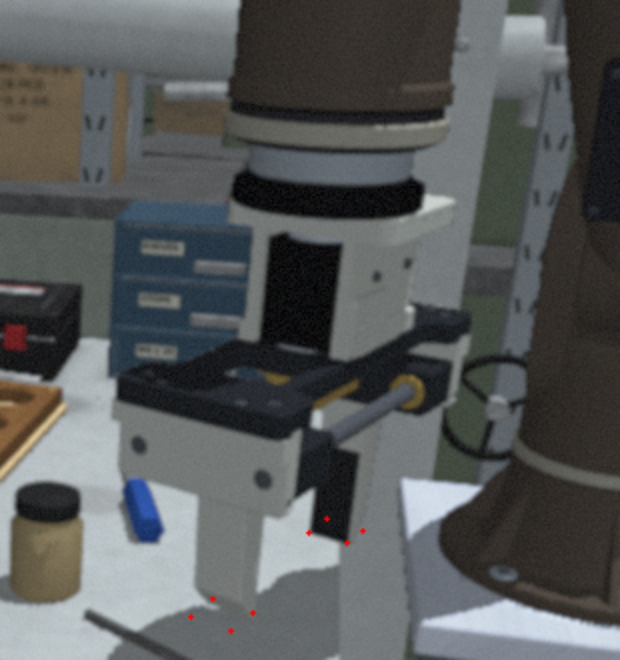

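View pics/tcp_scene0.png

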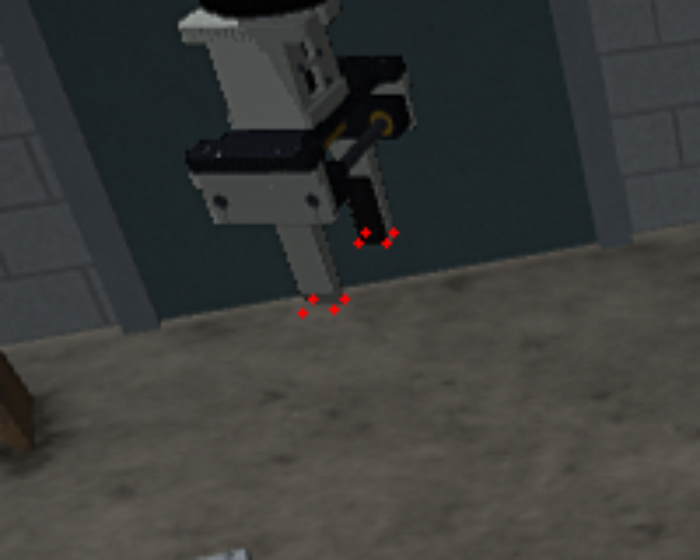

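```bash
cat >> h.py <<'E'
def ortho(d,z=0.0,x0=.2,x1=.95,y0=-.35,y1=.45,s=1000):
    # rows: x from x1 down; cols: y from y1 down
    xs=np.arange(x1,x0,-1/s);ys=np.arange(y1,y0,-1/s)
    X,Y=np.meshgrid(xs,ys,indexing='ij')
    q=proj(d,np.c_[X.ravel(),Y.ravel(),np.full(X.size,z)]).astype(np.float32).reshape(X.shape+(2,))
    return cv2.remap(d["frame"][:,:,::-1].copy(),q[...,0],q[...,1],cv2.INTER_LINEAR)
E
python3 - <<'E'
from h import *
d=load("scene0.npz")
im=ortho(d,0.02,x0=.36,y0=-.3,s=1000)
im=cv2.resize(im,None,fx=1,fy=1)
def px(x,y): return int((.45-y)*1000),int((.95-x)*1000)
for x,y in [(.4884,.3286),(.653,.1588),(.4488,.181)]:
    a=np.radians(-4.9);u=np.array([np.cos(a),np.sin(a)]);v=np.array([-u[1],u[0]])
    for s in(-1,1):
        c=np.array([x,y])+s*u*.0555
        b=[c+u*i*.0095+v*j*.0095 for i,j in((-1,-1),(-1,1),(1,1),(1,-1))]
        cv2.polylines(im,[np.array([px(*p) for p in b])],True,(0,0,255),1)
    cv2.circle(im,px(x,y),30,(0,255,0),1)
cv2.imwrite("pics/ortho.png",im);print(im.shape)
E
```

```text
(590, 750, 3)
```

View pics/ortho.png

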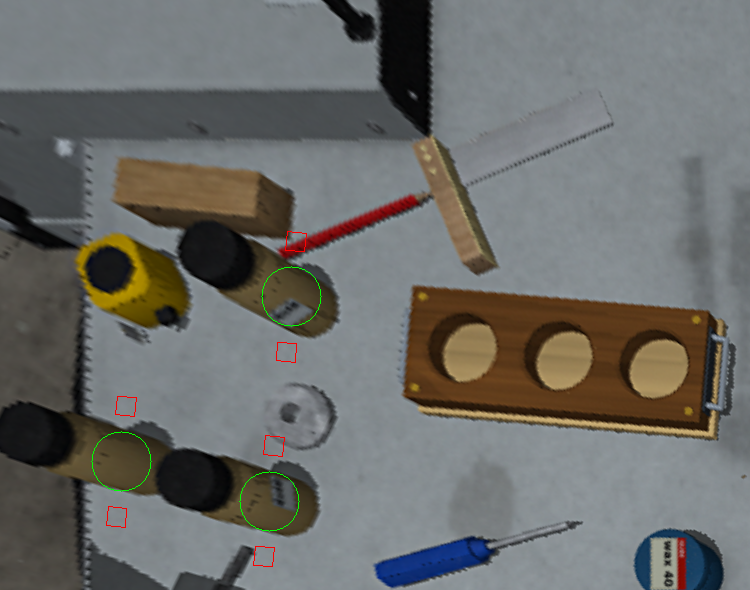

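Call:
arm_command(deltas=[{"xyz": [-2, -0.8, 0], "turn": 5, "jaw": 0}, {"xyz": [-5, -2, 0], "turn": 12, "jaw": 0}, {"xyz": [-8.5, -3.4, 0], "turn": 19, "jaw": 0}, {"xyz": [-12, -4.8, 0], "turn": 26, "jaw": 0}, {"xyz": [-15.3, -6.1, 0], "turn": 33, "jaw": 0}])

```text
clock: 0.57
position: [0.376, 0.446, 0.226]
ee_rot: [1.525, 2.746, -0.003]
force: [0.4, -0.4, -0.2]
width: 1.0
```

```bash
cat >> h.py <<'E'
def st():
    from cell import observe
    from scipy.spatial.transform import Rotation as R
    s=observe();Rt=R.from_rotvec(s["ee_rot"]).as_matrix()
    print("t",round(s["clock"],2),"pos",s["position"].round(4),"yaz",np.degrees(np.arctan2(Rt[1,1],Rt[0,1])).round(1),"tilt",Rt[:,2].round(3),"F",s["force"].round(2),"w",round(s["width"],3),"j7",s["joints"].round(2))
    return s,Rt
def to(x,y,z,az=-4.9):
    s,Rt=st();d=Rt.T@(np.array([x,y,z])-s["position"])*100
    a=np.degrees(np.arctan2(Rt[1,1],Rt[0,1]))
    print("delta cm",d.round(2),"turn",round(a-az,1))
E
python3 -c "
from h import *
to(.4884,.3286,.226)"
```

```text
t 0.57 pos [0.376 0.446 0.226] yaz 31.9 tilt [-0.    -0.002 -1.   ] F [ 0.37 -0.4  -0.15] w 1.0 j7 [-1.1   0.37  0.19  1.69 -0.08  1.09 -0.33]
delta cm [-15.91   3.34   0.02] turn 36.8
```

Call:
arm_command(deltas=[{"xyz": [-3.5, 0.7, 0], "turn": 7}, {"xyz": [-7.5, 1.5, 0], "turn": 14}, {"xyz": [-11.5, 2.4, 0], "turn": 21}, {"xyz": [-14.5, 3.0, 0], "turn": 28}, {"xyz": [-15.9, 3.3, 0], "turn": 35}])

```text
schema error: expected keys xyz, turn, jaw
```

```bash
python3 -c "
from h import *
from cell import get_image
st()
d=get_image('wrist'); np.savez('wrist1.npz',**d); cv2.imwrite('pics/wrist1.png',d['frame'][:,:,::-1])
w=cloud(d);f=d['frame'].astype(int);z=w[...,2]
m=((f.max(-1)<60)&(z>.078)&(z<.095)).astype(np.uint8)
k,l,s,c=cv2.connectedComponentsWithStats(m)
for i in range(1,k):
    if s[i,4]<60: continue
    p=w[l==i]; cc,r=cv2.minEnclosingCircle(p[:,:2].astype(np.float32)); print(c[i].round(1),s[i],np.round(cc,4),round(r,4))
"
```

```text
t 0.57 pos [0.376 0.446 0.226] yaz 31.9 tilt [-0.    -0.002 -1.   ] F [ 0.37 -0.4  -0.15] w 1.0 j7 [-1.1   0.37  0.19  1.69 -0.08  1.09 -0.33]
[337.4 385.7] [332 378  16  19 124] [0.4674 0.3315] 0.0108
[370.5 401.7] [346 378  45  38 625] [0.4923 0.3348] 0.0231
[353.9 389.9] [345 385  20  10  91] [0.4785 0.3365] 0.0082
```

View pics/wrist1.png

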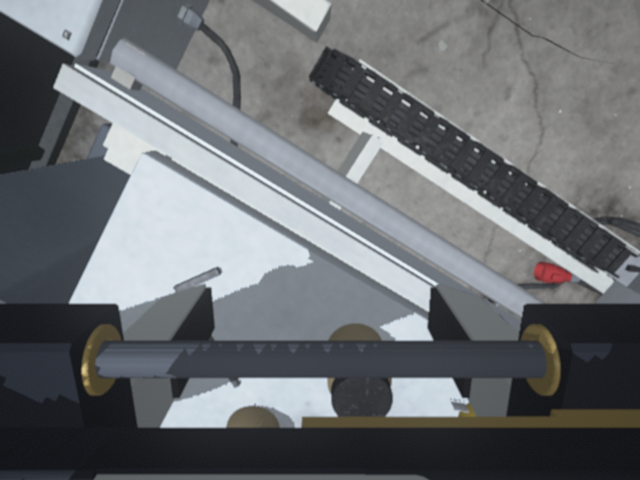

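Call:
arm_command(deltas=[{"xyz": [-3.5, 0.7, 0], "turn": 7, "jaw": 0}, {"xyz": [-7.5, 1.5, 0], "turn": 14, "jaw": 0}, {"xyz": [-11.5, 2.4, 0], "turn": 21, "jaw": 0}, {"xyz": [-15.5, 2.5, 0], "turn": 28, "jaw": 0}, {"xyz": [-19.0, 2.0, 0], "turn": 35, "jaw": 0}])

```text
clock: 1.03
position: [0.4992, 0.2846, 0.2274]
ee_rot: [2.291, 2.14, -0.001]
force: [0.1, -0.3, -0.1]
width: 0.998
```

Call:
arm_command(deltas=[{"xyz": [-3, 0, 0], "turn": 1, "jaw": 0}, {"xyz": [-6, 0, 0], "turn": 2, "jaw": 0}, {"xyz": [-8, 0, 0], "turn": 2, "jaw": 0}, {"xyz": [-8, 0, 0], "turn": 2, "jaw": 0}])

```text
clock: 1.37
position: [0.4938, 0.1995, 0.2279]
ee_rot: [2.333, 2.092, -0.003]
force: [0.5, -0.6, -0.6]
width: 1.0
```

```bash
python3 -c "
from h import *
from cell import get_image
st()
d=get_image('wrist'); np.savez('wrist2.npz',**d); cv2.imwrite('pics/wrist2.png',d['frame'][:,:,::-1])
w=cloud(d);f=d['frame'].astype(int);z=w[...,2]
m=((f.max(-1)<60)&(z>.078)&(z<.095)).astype(np.uint8)
k,l,s,c=cv2.connectedComponentsWithStats(m)
for i in range(1,k):
    if s[i,4]<60: continue
    p=w[l==i]; cc,r=cv2.minEnclosingCircle(p[:,:2].astype(np.float32)); print(c[i].round(1),s[i],np.round(cc,4),round(r,4))
"
```

```text
t 1.37 pos [0.4938 0.1995 0.2279] yaz -6.2 tilt [ 0.004 -0.007 -1.   ] F [ 0.46 -0.55 -0.57] w 1.0 j7 [-0.82  0.29  0.43  1.82 -0.13  1.06 -0.46]
[303.   26.2] [ 270    0   63   77 1878] [0.4925 0.3285] 0.0257
[510.5 227.7] [491 208  53  57 842] [0.6464 0.1696] 0.0253
[264.1 244.4] [ 230  211   69   67 3550] [0.4499 0.185 ] 0.0265
```

View pics/wrist2.png

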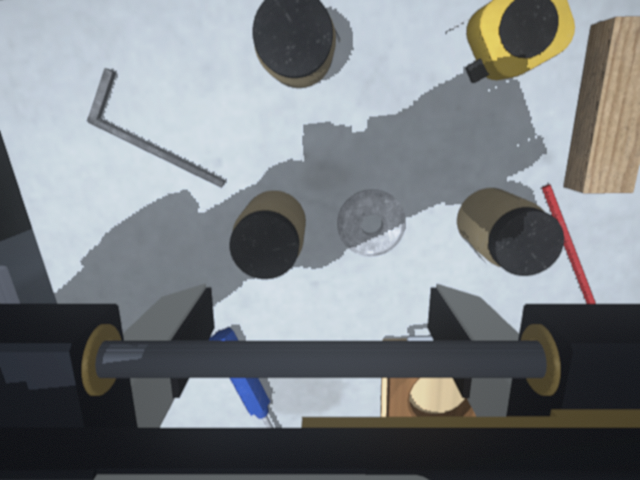

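```bash
python3 - <<'E'
from h import *
d=load('wrist2.npz');f=d['frame'].astype(int)
m=((f.max(-1)<75)).astype(np.uint8); m[285:]=0
m=cv2.morphologyEx(m,cv2.MORPH_OPEN,np.ones((5,5)))
for c in cv2.findContours(m,cv2.RETR_EXTERNAL,cv2.CHAIN_APPROX_NONE)[0]:
    if len(c)<100: continue
    x,y,w,h=cv2.boundingRect(c)
    q=c[:,0][c[:,0,1]>1]
    P=ray_plane(d,q,.086)[:,:2].astype(np.float32)
    print((x,y,w,h),"wrist",np.round(cv2.fitEllipse(P)[0],4),np.round(cv2.fitEllipse(P)[1],4), np.round(cv2.minEnclosingCircle(P),4) if 0 else "")
for n,boxes,pk in [("scene0.npz",[(254,157),(349,175),(259,195)],[(367,252),(388,286),(414,325)]),("side0.npz",[(240,232),(354,250),(303,285)],[(343,198),(326,215),(307,232)])]:
    d=load(n);f=d['frame'].astype(int)
    m=((f.max(-1)<60)).astype(np.uint8)
    for c in cv2.findContours(m,cv2.RETR_EXTERNAL,cv2.CHAIN_APPROX_NONE)[0]:
        for b in boxes:
            if cv2.contourArea(c)<5000 and cv2.pointPolygonTest(c,b,False)>=0:
                x,y,w,h=cv2.boundingRect(c)
                # lid silhouette: top arc = far rim at .086, use upper-part: left/right extremes 
                P=ray_plane(d,c[:,0],.086)[:,:2]
                # only pixels on upper arc belong to top rim; fit circle r=.027
                from scipy.optimize import least_squares
                q=c[:,0]; up=q[:,1]<y+.35*h
                Q=P[up]; g=least_squares(lambda t:np.hypot(*(Q-t).T)-.027,Q.mean(0)+(.0,0)).x
                print(n,b,(x,y,w,h),np.round(g,4))
E
```

```text
(230, 210, 70, 68) wrist [0.4508 0.1865] [0.0521 0.0553] 
(488, 207, 75, 68) wrist [0.6498 0.1672] [0.0517 0.0585] 
(0, 141, 30, 101) wrist [0.2672 0.2332] [0.0198 0.0855] 
(500, 0, 58, 58) wrist [0.6463 0.3173] [0.0367 0.0376] 
(254, 0, 79, 78) wrist [0.4914 0.3289] [0.0514 0.0533] 
scene0.npz (349, 175) (336, 154, 52, 37) [0.6624 0.2109]
scene0.npz (254, 157) (243, 150, 61, 82) [0.5141 0.2873]
scene0.npz (259, 195) (243, 150, 61, 82) [0.5141 0.2873]
side0.npz (303, 285) (285, 276, 37, 24) [0.4864 0.3406]
side0.npz (354, 250) (338, 242, 31, 19) [0.4449 0.1965]
side0.npz (240, 232) (225, 225, 31, 18) [0.6465 0.1778]
```

```bash
python3 -c "
from h import *
to(.450,.185,.13)"
```

```text
t 1.42 pos [0.4938 0.2024 0.2279] yaz -6.1 tilt [ 0.004 -0.006 -1.   ] F [ 0.08  0.58 -0.23] w 1.0 j7 [-0.82  0.29  0.42  1.82 -0.13  1.06 -0.46]
delta cm [-2.15 -4.21  9.79] turn -1.2
```

Call:
arm_command(deltas=[{"xyz": [-0.7, -1.2, 2], "turn": 0, "jaw": 0}, {"xyz": [-1.5, -3, 5], "turn": -1, "jaw": 0}, {"xyz": [-2.1, -4.0, 8], "turn": -1, "jaw": 0}, {"xyz": [-2.1, -4.2, 9.5], "turn": -1, "jaw": 0}, {"xyz": [-2.1, -4.2, 9.7], "turn": -1, "jaw": 0}])

```text
clock: 1.83
position: [0.4474, 0.1858, 0.1281]
ee_rot: [2.312, 2.119, -0.009]
force: [-0.5, -0.1, 0.4]
width: 1.001
```

```bash
cat >>h.py <<'E'
def snap(n,k):
    from cell import get_image
    d=get_image(n); np.savez(k+'.npz',**d); cv2.imwrite(f'pics/{k}.png',d['frame'][:,:,::-1]); return d
E
python3 -c "
from h import *
st();snap('wrist','w3');snap('side','s3');to(.450,.185,.031)"
```

```text
t 1.83 pos [0.4474 0.1858 0.1281] yaz -5.0 tilt [-0.001 -0.008 -1.   ] F [-0.52 -0.1   0.37] w 1.001 j7 [-0.81  0.34  0.39  2.05 -0.17  0.79 -0.41]
t 1.93 pos [0.4502 0.1864 0.1307] yaz -5.0 tilt [ 0.003 -0.006 -1.   ] F [0.79 0.21 0.93] w 0.999 j7 [-0.81  0.33  0.39  2.04 -0.16  0.79 -0.42]
delta cm [-0.09 -0.05  9.98] turn -0.1
```

View pics/w3.png

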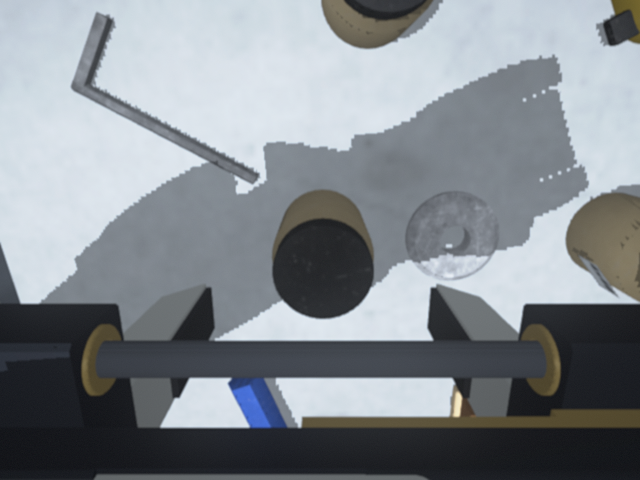

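View pics/s3.png

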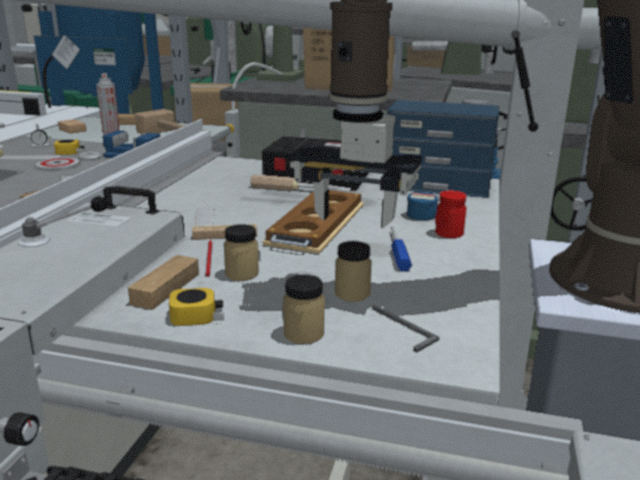

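```bash
python3 - <<'E'
from h import *
d=load('w3.npz');f=d['frame'].astype(int)
m=((f.max(-1)<75)).astype(np.uint8); m[322:]=0; m[280:,:240]=0;m[280:,420:]=0
m=cv2.morphologyEx(m,cv2.MORPH_OPEN,np.ones((5,5)))
for c in cv2.findContours(m,cv2.RETR_EXTERNAL,cv2.CHAIN_APPROX_NONE)[0]:
    if len(c)<100: continue
    P=ray_plane(d,c[:,0],.086)[:,:2].astype(np.float32)
    print(cv2.boundingRect(c),[np.round(v,4) for v in cv2.fitEllipse(P)[:2]])
T=d["cam_to_world"];print(T[:3,3])
print(proj(d,[[.4474,.1858,.1281],[.450,.185,.086]]))
from scipy.spatial.transform import Rotation as R
E
```

```text
(273, 218, 100, 100) [array([0.4494, 0.1867]), array([0.052 , 0.0549])]
(346, 0, 80, 20) [array([0.4868, 0.305 ]), array([0.0078, 0.0362])]
[0.45509431 0.26456925 0.28414546]
[[318.46193132 308.36319666]
 [323.92912688 272.32636159]]
```

Call:
arm_command(deltas=[{"xyz": [0, 0, 2.5], "turn": 0, "jaw": 0}, {"xyz": [0, -0.1, 5.5], "turn": 0, "jaw": 0}, {"xyz": [0, -0.1, 8], "turn": 0, "jaw": 0}, {"xyz": [0, -0.1, 9.5], "turn": 0, "jaw": 0}, {"xyz": [0, -0.1, 9.9], "turn": 0, "jaw": 0}])

```text
clock: 2.35
position: [0.4499, 0.1867, 0.0307]
ee_rot: [2.311, 2.119, -0.004]
force: [-0.3, -0.3, -0.8]
width: 0.999
```

Call:
arm_command(deltas=[{"xyz": [0, 0, 0], "turn": 0, "jaw": 60}, {"xyz": [0, 0, 0], "turn": 0, "jaw": 120}, {"xyz": [0, 0, 0], "turn": 0, "jaw": 200}, {"xyz": [0, 0, 0], "turn": 0, "jaw": 255}, {"xyz": [0, 0, 0], "turn": 0, "jaw": 255}], force=40)

```text
clock: 2.77
position: [0.4506, 0.1872, 0.0317]
ee_rot: [2.311, 2.119, -0.001]
force: [0.6, 0.1, 0.5]
width: 0.688
```

```bash
python3 -c "
from h import *
st()"
```

```text
t 2.77 pos [0.4506 0.1872 0.0317] yaz -5.0 tilt [ 0.004 -0.005 -1.   ] F [0.55 0.12 0.53] w 0.688 j7 [-0.74  0.5   0.31  2.12 -0.27  0.56 -0.33]
```

Call:
arm_command(deltas=[{"xyz": [0, 0, 0], "turn": 0, "jaw": 255}, {"xyz": [0, 0, 0], "turn": 0, "jaw": 255}, {"xyz": [0, 0, 0], "turn": 0, "jaw": 255}])

```text
clock: 3.02
position: [0.4506, 0.1872, 0.0318]
ee_rot: [2.311, 2.119, -0.0]
force: [0.9, -0.5, -2.5]
width: 0.638
```

Call:
arm_command(deltas=[{"xyz": [0, 0, -1], "turn": 0, "jaw": 255}, {"xyz": [0, 0, -2.5], "turn": 0, "jaw": 255}, {"xyz": [0, 0, -4], "turn": 0, "jaw": 255}, {"xyz": [0, 0, -4], "turn": 0, "jaw": 255}, {"xyz": [0, 0, -4], "turn": 0, "jaw": 255}])

```text
clock: 3.43
position: [0.4509, 0.1877, 0.0727]
ee_rot: [2.31, 2.119, 0.003]
force: [0.3, -0.4, -2.3]
width: 0.641
```

Call:
arm_command(deltas=[{"xyz": [0, 0, 0], "turn": 0, "jaw": 255}, {"xyz": [0, 0, 0], "turn": 0, "jaw": 255}])

```text
clock: 3.6
position: [0.4506, 0.1877, 0.0722]
ee_rot: [2.31, 2.119, 0.002]
force: [-0.0, -0.2, -2.0]
width: 0.638
```

```bash
python3 -c "
from h import *
st();snap('wrist','w4');st()"
```

```text
t 3.6 pos [0.4506 0.1877 0.0722] yaz -4.9 tilt [ 0.005 -0.004 -1.   ] F [-0.01 -0.23 -1.95] w 0.638 j7 [-0.78  0.43  0.35  2.1  -0.23  0.65 -0.36]
t 3.65 pos [0.4505 0.1876 0.0721] yaz -4.9 tilt [ 0.005 -0.004 -1.   ] F [-0.46 -0.29 -1.88] w 0.64 j7 [-0.78  0.43  0.35  2.1  -0.23  0.65 -0.36]
```

View pics/w4.png

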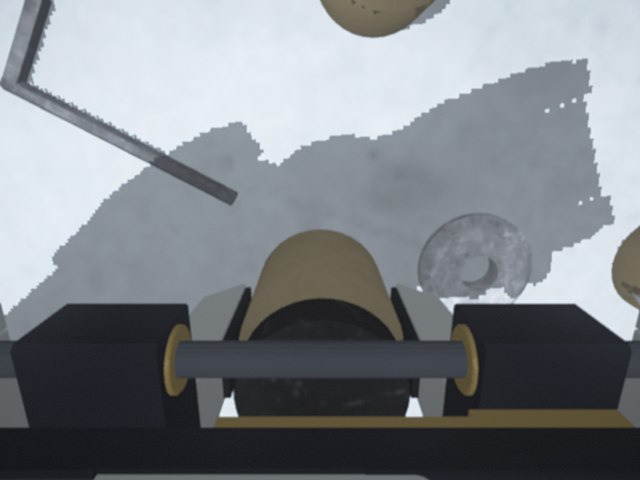

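Call:
arm_command(deltas=[{"xyz": [0, 0, 1.5], "turn": 0, "jaw": 255}, {"xyz": [0, 0, 3], "turn": 0, "jaw": 255}, {"xyz": [0, 0, 3.8], "turn": 0, "jaw": 255}, {"xyz": [0, 0, 4.0], "turn": 0, "jaw": 255}, {"xyz": [0, 0, 4.05], "turn": 0, "jaw": 255}])

```text
clock: 4.07
position: [0.4496, 0.187, 0.0315]
ee_rot: [2.311, 2.12, -0.003]
force: [-6.1, -2.8, 15.5]
width: 0.639
```

```bash
python3 -c "
from h import *
st()"
```

```text
t 4.07 pos [0.4496 0.187  0.0315] yaz -5.0 tilt [ 0.002 -0.005 -1.   ] F [-6.14 -2.79 15.53] w 0.639 j7 [-0.74  0.5   0.31  2.12 -0.27  0.56 -0.32]
```

Call:
arm_command(deltas=[{"xyz": [0, 0, 0], "turn": 0, "jaw": 0}, {"xyz": [0, 0, 0], "turn": 0, "jaw": 0}, {"xyz": [0, 0, 0], "turn": 0, "jaw": 0}, {"xyz": [0, 0, -1], "turn": 0, "jaw": 0}, {"xyz": [0, 0, -3.5], "turn": 0, "jaw": 0}])

```text
clock: 4.48
position: [0.448, 0.1862, 0.0652]
ee_rot: [2.312, 2.12, -0.01]
force: [0.1, 0.6, -0.4]
width: 0.95
```

Call:
arm_command(deltas=[{"xyz": [0, 0, -4], "turn": 0, "jaw": 0}, {"xyz": [0, 0.5, -7.5], "turn": 0, "jaw": 0}, {"xyz": [2.5, 1.5, -8.5], "turn": 0, "jaw": 0}, {"xyz": [6, 2.5, -8.5], "turn": 0, "jaw": 0}, {"xyz": [9, 2.7, -8.5], "turn": 0, "jaw": 0}])

```text
clock: 4.9
position: [0.4852, 0.2759, 0.1522]
ee_rot: [2.314, 2.117, -0.002]
force: [1.1, 0.0, -0.0]
width: 1.001
```

```bash
python3 -c "
from h import *
st();snap('wrist','w5');to(.4914,.3289,.128)"
```

```text
t 4.9 pos [0.4852 0.2759 0.1522] yaz -5.1 tilt [ 0.003 -0.005 -1.   ] F [ 1.12  0.03 -0.03] w 1.001 j7 [-0.9   0.41  0.39  1.85 -0.19  0.91 -0.52]
t 4.95 pos [0.484  0.2833 0.1511] yaz -4.7 tilt [ 0.002 -0.002 -1.   ] F [2.37 6.84 0.23] w 0.998 j7 [-0.9   0.42  0.38  1.85 -0.19  0.91 -0.52]
delta cm [4.61 0.36 2.3 ] turn 0.2
```

View pics/w5.png

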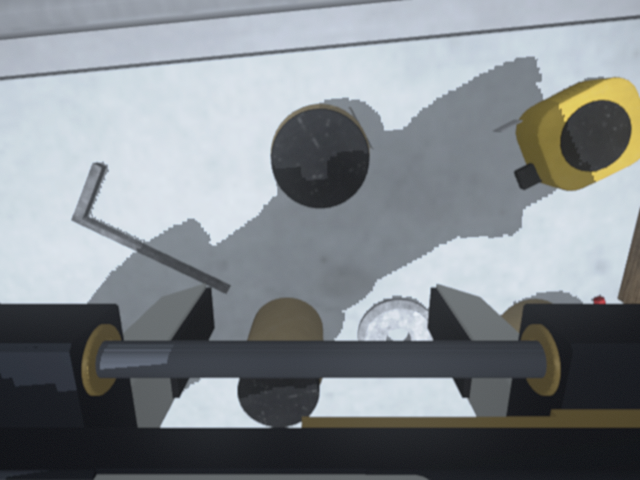

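```bash
cat >>h.py <<'E'
def lids(k,zt=.086,rmax=285):
    d=load(k+'.npz');f=d['frame'].astype(int)
    m=((f.max(-1)<80)).astype(np.uint8); m[rmax:]=0
    m=cv2.morphologyEx(m,cv2.MORPH_OPEN,np.ones((5,5)))
    for c in cv2.findContours(m,cv2.RETR_EXTERNAL,cv2.CHAIN_APPROX_NONE)[0]:
        if len(c)<120: continue
        P=ray_plane(d,c[:,0],zt)[:,:2].astype(np.float32);e=cv2.fitEllipse(P)
        if min(e[1])>.04 and max(e[1])<.065: print(cv2.boundingRect(c),[np.round(v,4) for v in e[:2]])
E
python3 -c "
from h import *
lids('w5')"
```

```text
(272, 109, 97, 99) [array([0.4913, 0.3301]), array([0.0505, 0.0527])]
```

Call:
arm_command(deltas=[{"xyz": [2.5, 0.2, 0.5], "turn": 0, "jaw": 0}, {"xyz": [4.5, 0.35, 2], "turn": 0, "jaw": 0}, {"xyz": [4.7, 0.35, 4.0], "turn": 0, "jaw": 0}, {"xyz": [4.7, 0.35, 6.5], "turn": 0, "jaw": 0}, {"xyz": [4.7, 0.35, 9], "turn": 0, "jaw": 0}])

```text
clock: 5.37
position: [0.4915, 0.3303, 0.061]
ee_rot: [2.306, 2.129, 0.001]
force: [0.1, -0.5, -0.3]
width: 0.999
```

```bash
python3 -c "
from h import *
to(.4913,.330,.031)"
```

```text
t 5.37 pos [0.4915 0.3303 0.061 ] yaz -4.6 tilt [ 0.003 -0.002 -1.   ] F [ 0.12 -0.47 -0.29] w 0.999 j7 [-0.91  0.58  0.33  1.85 -0.26  0.76 -0.53]
delta cm [-0.03 -0.03  3.  ] turn 0.3
```

Call:
arm_command(deltas=[{"xyz": [0, 0, 1.8], "turn": 0, "jaw": 0}, {"xyz": [0, 0, 2.9], "turn": 0, "jaw": 60}, {"xyz": [0, 0, 2.9], "turn": 0, "jaw": 255}, {"xyz": [0, 0, 2.9], "turn": 0, "jaw": 255}, {"xyz": [0, 0, 2.9], "turn": 0, "jaw": 255}], force=40)

```text
clock: 5.78
position: [0.4925, 0.3306, 0.0333]
ee_rot: [2.306, 2.128, 0.004]
force: [-0.1, 0.5, 0.6]
width: 0.762
```

Call:
arm_command(deltas=[{"xyz": [0, 0, 0], "turn": 0, "jaw": 255}, {"xyz": [0, 0, 0], "turn": 0, "jaw": 255}, {"xyz": [0, 0, 0], "turn": 0, "jaw": 255}, {"xyz": [0, 0, 0], "turn": 0, "jaw": 255}])

```text
clock: 6.12
position: [0.4924, 0.3312, 0.0345]
ee_rot: [2.307, 2.129, 0.006]
force: [-4.7, -0.4, 7.3]
width: 0.637
```

Call:
arm_command(deltas=[{"xyz": [0, 0, -1], "turn": 0, "jaw": 255}, {"xyz": [0, 0, -2.5], "turn": 0, "jaw": 255}, {"xyz": [0, 0, -4], "turn": 0, "jaw": 255}, {"xyz": [0, 0, -4], "turn": 0, "jaw": 255}, {"xyz": [0, 0, -4], "turn": 0, "jaw": 255}])

```text
clock: 6.53
position: [0.4926, 0.3314, 0.0752]
ee_rot: [2.306, 2.129, 0.008]
force: [-0.5, 0.6, -7.6]
width: 0.637
```

Call:
arm_command(deltas=[{"xyz": [0, 0, 0], "turn": 0, "jaw": 255}, {"xyz": [0, 0, 0], "turn": 0, "jaw": 255}])

```text
clock: 6.7
position: [0.492, 0.331, 0.0743]
ee_rot: [2.306, 2.129, 0.006]
force: [0.2, -0.2, -8.4]
width: 0.637
```

```bash
python3 -c "
from h import *
st()"
```

```text
t 6.7 pos [0.492  0.331  0.0743] yaz -4.6 tilt [ 0.005  0.001 -1.   ] F [ 0.17 -0.22 -8.37] w 0.637 j7 [-0.92  0.56  0.34  1.84 -0.25  0.78 -0.53]
```

Call:
arm_command(deltas=[{"xyz": [0, 0, 1.5], "turn": 0, "jaw": 255}, {"xyz": [0, 0, 3], "turn": 0, "jaw": 255}, {"xyz": [0, 0, 3.7], "turn": 0, "jaw": 255}, {"xyz": [0, 0, 3.9], "turn": 0, "jaw": 255}, {"xyz": [0, 0, 3.95], "turn": 0, "jaw": 255}])

```text
clock: 7.12
position: [0.4911, 0.3305, 0.0343]
ee_rot: [2.307, 2.129, 0.002]
force: [-1.5, -0.6, -3.7]
width: 0.64
```

Call:
arm_command(deltas=[{"xyz": [0, 0, 0], "turn": 0, "jaw": 0}, {"xyz": [0, 0, 0], "turn": 0, "jaw": 0}, {"xyz": [0, 0, 0], "turn": 0, "jaw": 0}, {"xyz": [0, 0, -1], "turn": 0, "jaw": 0}, {"xyz": [0, 0, -3.5], "turn": 0, "jaw": 0}])

```text
clock: 7.53
position: [0.4897, 0.3295, 0.068]
ee_rot: [2.307, 2.13, -0.005]
force: [1.0, 0.3, 0.1]
width: 0.952
```

```bash
python3 -c "
from h import *
to(.650,.08,.16)"
```

```text
t 7.53 pos [0.4897 0.3295 0.068 ] yaz -4.6 tilt [-0.001 -0.004 -1.   ] F [1.03 0.33 0.06] w 0.952 j7 [-0.92  0.57  0.33  1.84 -0.25  0.77 -0.53]
delta cm [-23.63  17.96  -9.12] turn 0.3
```

Call:
arm_command(deltas=[{"xyz": [0, 0, -3], "turn": 0, "jaw": 0}, {"xyz": [0, 0, -6.5], "turn": 0, "jaw": 0}, {"xyz": [-3, 2.5, -9], "turn": 0, "jaw": 0}, {"xyz": [-6, 5, -9], "turn": 0, "jaw": 0}, {"xyz": [-9, 7.5, -9], "turn": 0, "jaw": 0}])

```text
clock: 7.95
position: [0.5595, 0.2344, 0.1621]
ee_rot: [2.303, 2.132, 0.005]
force: [0.8, 0.6, -0.7]
width: 1.0
```

Call:
arm_command(deltas=[{"xyz": [-3, 2.5, 0], "turn": 0, "jaw": 0}, {"xyz": [-6, 5, 0], "turn": 0, "jaw": 0}, {"xyz": [-9, 7.5, 0], "turn": 0, "jaw": 0}, {"xyz": [-11, 9, 0], "turn": 0, "jaw": 0}, {"xyz": [-11.5, 9, 0], "turn": 0, "jaw": 0}])

```text
clock: 8.37
position: [0.6436, 0.1059, 0.1641]
ee_rot: [2.307, 2.12, 0.006]
force: [0.3, -0.6, 0.2]
width: 0.998
```

Call:
arm_command(deltas=[{"xyz": [0, 0, 0], "turn": 0, "jaw": 0}, {"xyz": [0, 0, 0], "turn": 0, "jaw": 0}])

```text
clock: 8.53
position: [0.6441, 0.105, 0.1651]
ee_rot: [2.308, 2.117, 0.007]
force: [-0.2, 0.0, -0.7]
width: 1.0
```

```bash
python3 -c "
from h import *
st();snap('wrist','w6');lids('w6');st()"
```

```text
t 8.53 pos [0.6441 0.105  0.1651] yaz -5.0 tilt [ 0.01  -0.004 -1.   ] F [-0.17  0.02 -0.73] w 1.0 j7 [-0.51  0.54  0.4   1.61 -0.23  1.03 -0.13]
(279, 100, 94, 95) [array([0.6538, 0.1641]), array([0.0518, 0.0526])]
t 8.58 pos [0.6436 0.1066 0.1648] yaz -4.8 tilt [ 0.009 -0.003 -1.   ] F [0.53 0.53 0.19] w 1.0 j7 [-0.51  0.54  0.4   1.61 -0.23  1.03 -0.13]
```

View pics/w6.png

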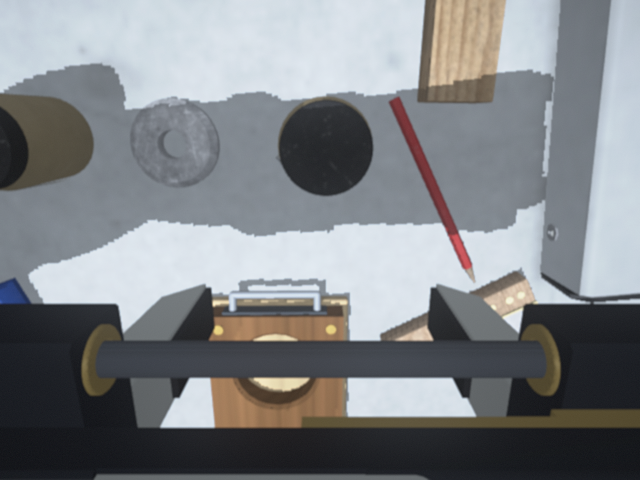

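```bash
python3 -c "
from h import *
d=load('w6.npz');print(ray_plane(d,[[419,101],[492,102]],.032));print(ray_plane(d,[[545,150],[545,250]],.09))
to(.6538,.1641,.033)"
```

```text
[[0.7199984  0.18576289 0.032     ]
 [0.76924609 0.18086436 0.032     ]]
[[0.77595393 0.15311559 0.09      ]
 [0.7803374  0.09352574 0.09      ]]
t 8.58 pos [0.6436 0.1066 0.1648] yaz -4.8 tilt [ 0.009 -0.003 -1.   ] F [0.53 0.53 0.19] w 1.0 j7 [-0.51  0.54  0.4   1.61 -0.23  1.03 -0.13]
delta cm [ 5.85  0.41 13.17] turn 0.1
```

Call:
arm_command(deltas=[{"xyz": [2.5, 0.2, 0.5], "turn": 0, "jaw": 0}, {"xyz": [5, 0.35, 2], "turn": 0, "jaw": 0}, {"xyz": [5.85, 0.4, 4.5], "turn": 0, "jaw": 0}, {"xyz": [5.85, 0.4, 7.5], "turn": 0, "jaw": 0}, {"xyz": [5.85, 0.4, 10.5], "turn": 0, "jaw": 0}])

```text
clock: 9.0
position: [0.6528, 0.1685, 0.0593]
ee_rot: [2.302, 2.126, 0.011]
force: [0.8, 0.2, 0.2]
width: 0.998
```

```bash
python3 -c "
from h import *
to(.6538,.1641,.033)"
```

```text
t 9.0 pos [0.6528 0.1685 0.0593] yaz -4.6 tilt [ 0.01  -0.001 -1.   ] F [0.76 0.17 0.23] w 0.998 j7 [-0.56  0.69  0.35  1.64 -0.29  0.86 -0.17]
delta cm [-0.44  0.1   2.63] turn 0.3
```

Call:
arm_command(deltas=[{"xyz": [-0.3, 0.1, 1.6], "turn": 0, "jaw": 0}, {"xyz": [-0.4, 0.1, 2.6], "turn": 0, "jaw": 60}, {"xyz": [-0.4, 0.1, 2.6], "turn": 0, "jaw": 255}, {"xyz": [-0.4, 0.1, 2.6], "turn": 0, "jaw": 255}, {"xyz": [-0.4, 0.1, 2.6], "turn": 0, "jaw": 255}], force=40)

```text
clock: 9.42
position: [0.6547, 0.1652, 0.0349]
ee_rot: [2.301, 2.126, 0.014]
force: [0.9, 0.4, 0.1]
width: 0.762
```

Call:
arm_command(deltas=[{"xyz": [0, 0, 0], "turn": 0, "jaw": 255}, {"xyz": [0, 0, 0], "turn": 0, "jaw": 255}, {"xyz": [0, 0, 0], "turn": 0, "jaw": 255}, {"xyz": [0, 0, 0], "turn": 0, "jaw": 255}])

```text
clock: 9.75
position: [0.6555, 0.1658, 0.0366]
ee_rot: [2.301, 2.126, 0.018]
force: [-2.4, 0.3, 7.8]
width: 0.641
```

Call:
arm_command(deltas=[{"xyz": [0, 0, -1], "turn": 0, "jaw": 255}, {"xyz": [0, 0, -2.5], "turn": 0, "jaw": 255}, {"xyz": [0, 0, -4], "turn": 0, "jaw": 255}, {"xyz": [0, 0, -4], "turn": 0, "jaw": 255}, {"xyz": [0, 0, -4], "turn": 0, "jaw": 255}])

```text
clock: 10.17
position: [0.6555, 0.1658, 0.0776]
ee_rot: [2.3, 2.126, 0.021]
force: [-0.1, -0.0, -4.1]
width: 0.638
```

Call:
arm_command(deltas=[{"xyz": [0, 0, 0], "turn": 0, "jaw": 255}, {"xyz": [0, 0, 0], "turn": 0, "jaw": 255}])

```text
clock: 10.33
position: [0.6549, 0.1657, 0.0768]
ee_rot: [2.301, 2.126, 0.019]
force: [-0.6, -0.1, -4.9]
width: 0.637
```

```bash
python3 -c "
from h import *
st();snap('wrist','w7');st()"
```

```text
t 10.33 pos [0.6549 0.1657 0.0768] yaz -4.5 tilt [ 0.015  0.002 -1.   ] F [-0.59 -0.1  -4.94] w 0.637 j7 [-0.56  0.67  0.36  1.63 -0.28  0.88 -0.17]
t 10.38 pos [0.6549 0.1657 0.0767] yaz -4.5 tilt [ 0.015  0.001 -1.   ] F [ 0.14 -0.36 -3.92] w 0.637 j7 [-0.56  0.67  0.36  1.63 -0.28  0.88 -0.17]
```

View pics/w7.png

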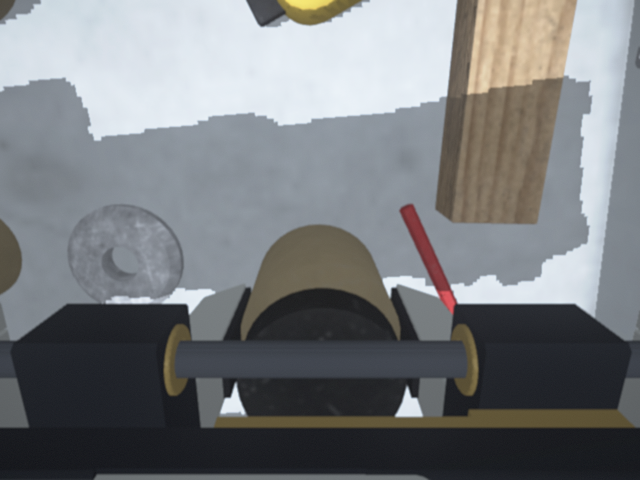

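```bash
python3 - <<'E'
from h import *
d=load('w7.npz');im=d['frame'][:,:,::-1]
cv2.imwrite('pics/w7c.png',cv2.resize(im[215:425,215:430],None,fx=2.8,fy=2.8,interpolation=cv2.INTER_CUBIC))
E
```

```text
(no output)
```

View pics/w7c.png

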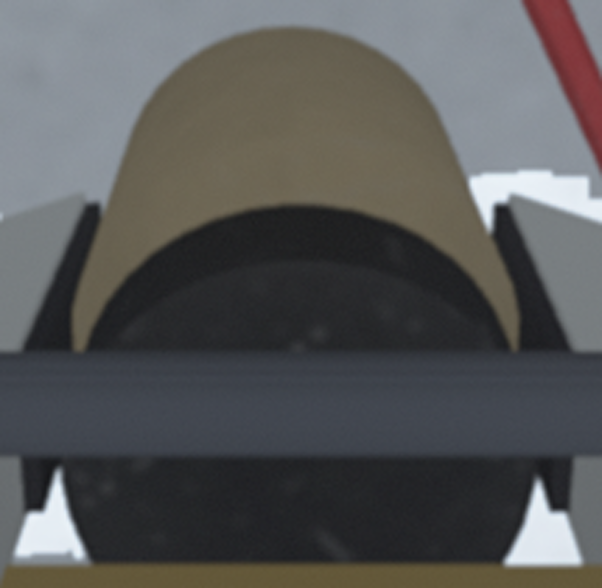

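```bash
cat >>h.py <<'E'
def tool_ray(d,pos,Rt,uv,ztool):
    # intersection of pixel ray with plane at tool z = ztool, in tool frame
    K=d["camera_matrix"];T=d["cam_to_world"];uv=np.atleast_2d(uv).astype(float)
    r=np.c_[(uv[:,0]-K[0,2])/K[0,0],-(uv[:,1]-K[1,2])/K[1,1],-np.ones(len(uv))]@T[:3,:3].T@Rt
    o=Rt.T@(T[:3,3]-pos); return o+r*((ztool-o[2])/r[:,2])[:,None]
E
python3 - <<'E'
from h import *
d=load('w7.npz');s,Rt=st();pos=s["position"]
g=.0366
for uv,h,r in [((318.6,224.3),0,.030),((319.5,288.2),.070,.027),((319.5,307),.086,.027)]:
    t=tool_ray(d,pos,Rt,uv,-(h-g))[0]; print(h,(t*1000).round(1),"centre x",((t[0]-r)*1000).round(1))
print("cam in tool",(Rt.T@(d['cam_to_world'][:3,3]-pos)).round(4))
to(.587,-.12,.20)
E
```

```text
t 10.38 pos [0.6549 0.1657 0.0767] yaz -4.5 tilt [ 0.015  0.001 -1.   ] F [ 0.14 -0.36 -3.92] w 0.637 j7 [-0.56  0.67  0.36  1.63 -0.28  0.88 -0.17]
0 [27.1  0.  36.6] centre x -2.9
0.07 [ 23.8   0.6 -33.4] centre x -3.2
0.086 [ 25.    0.6 -49.4] centre x -2.0
cam in tool [ 0.0779  0.0008 -0.1567]
t 10.38 pos [0.6549 0.1657 0.0767] yaz -4.5 tilt [ 0.015  0.001 -1.   ] F [ 0.14 -0.36 -3.92] w 0.637 j7 [-0.56  0.67  0.36  1.63 -0.28  0.88 -0.17]
delta cm [-28.98  -4.34 -12.48] turn 0.4
```

Call:
arm_command(deltas=[{"xyz": [0, 0, -1.5], "turn": 0, "jaw": 255}, {"xyz": [-1, -0.2, -4], "turn": 0, "jaw": 255}, {"xyz": [-4, -0.5, -6.5], "turn": 0, "jaw": 255}, {"xyz": [-7.2, -1, -9], "turn": 0, "jaw": 255}, {"xyz": [-10.5, -1.5, -11], "turn": 0, "jaw": 255}])

```text
clock: 10.8
position: [0.6298, 0.0614, 0.1871]
ee_rot: [2.299, 2.128, 0.019]
force: [1.2, -0.9, -3.1]
width: 0.639
```

Call:
arm_command(deltas=[{"xyz": [-3.5, -0.5, -0.5], "turn": 0, "jaw": 255}, {"xyz": [-7.5, -1.2, -1], "turn": 0, "jaw": 255}, {"xyz": [-11.5, -1.8, -1], "turn": 0, "jaw": 255}, {"xyz": [-15.5, -2.4, -1], "turn": 0, "jaw": 255}, {"xyz": [-18, -2.8, -1], "turn": 0, "jaw": 255}])

```text
clock: 11.22
position: [0.5859, -0.1212, 0.1961]
ee_rot: [2.303, 2.122, 0.015]
force: [0.3, -1.3, -3.8]
width: 0.639
```

Call:
arm_command(deltas=[{"xyz": [0, 0, 0], "turn": 0, "jaw": 255}, {"xyz": [0, 0, 0], "turn": 0, "jaw": 255}, {"xyz": [0, 0, 0], "turn": 0, "jaw": 255}])

```text
clock: 11.47
position: [0.5858, -0.1205, 0.1956]
ee_rot: [2.304, 2.122, 0.015]
force: [-0.1, 0.9, -3.5]
width: 0.641
```

```bash
python3 -c "
from h import *
st();snap('wrist','w8');st()"
```

```text
t 11.47 pos [ 0.5858 -0.1205  0.1956] yaz -4.7 tilt [ 0.013  0.    -1.   ] F [-0.09  0.92 -3.5 ] w 0.641 j7 [-0.2   0.43  0.44  1.72 -0.21  1.03  0.24]
t 11.52 pos [ 0.5861 -0.1194  0.1956] yaz -4.6 tilt [ 0.013  0.    -1.   ] F [ 0.11  0.97 -4.39] w 0.639 j7 [-0.2   0.43  0.44  1.72 -0.21  1.03  0.24]
```

View pics/w8.png

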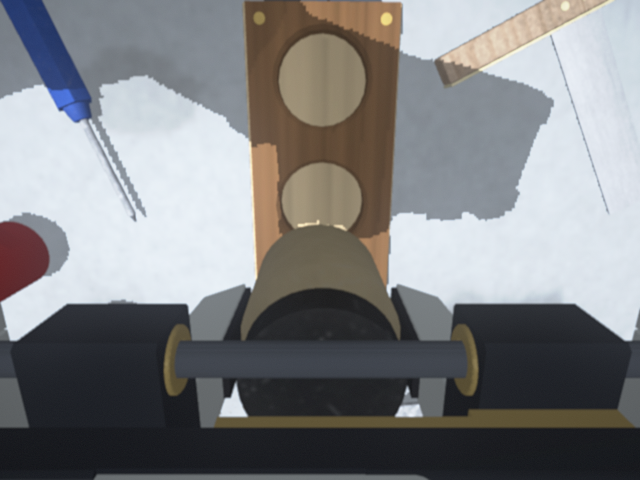

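```bash
python3 - <<'E'
from h import *
d=load('w8.npz')
hsv=cv2.cvtColor(d['frame'],cv2.COLOR_RGB2HSV)
cv2.imwrite('pics/w8c.png',cv2.resize(d['frame'][0:240,230:420,::-1],None,fx=2.5,fy=2.5,interpolation=cv2.INTER_CUBIC))
print(hsv[80,322],hsv[140,322],hsv[20,380])
p=d['frame'].astype(int)
m=((p.max(-1)>105)&(p[...,0]-p[...,2]>15)&(p[...,0]-p[...,2]<60)).astype(np.uint8)
print(p[80,322],p[140,322],p[180,322])
for uv in [(322,80),(322,190)]:
    k,l,s,c=cv2.connectedComponentsWithStats(m); i=l[uv[1],uv[0]];print(s[i],c[i])
    q=max(cv2.findContours((l==i).astype(np.uint8),cv2.RETR_EXTERNAL,cv2.CHAIN_APPROX_NONE)[0],key=len)[:,0]
    for z in (.012,.032):
        P=ray_plane(d,q,z)[:,:2].astype(np.float32);e=cv2.fitEllipse(P);print(z,np.round(e[0],4),np.round(e[1],4))
E
```

```text
[ 19  63 138] [ 15 108  92] [ 19 114 183]
[138 126 104] [92 72 53] [145 133 110]
[ 278   34   88   93 6353] [321.51188415  79.84070518]
0.012 [ 0.5985 -0.0173] [0.0669 0.0674]
0.032 [ 0.5981 -0.0188] [0.063  0.0634]
[ 281  162   81   70 4438] [321.25236593 196.96146913]
0.012 [ 0.5908 -0.1092] [0.0586 0.0698]
0.032 [ 0.5908 -0.1054] [0.0551 0.0657]
```

View pics/w8c.png

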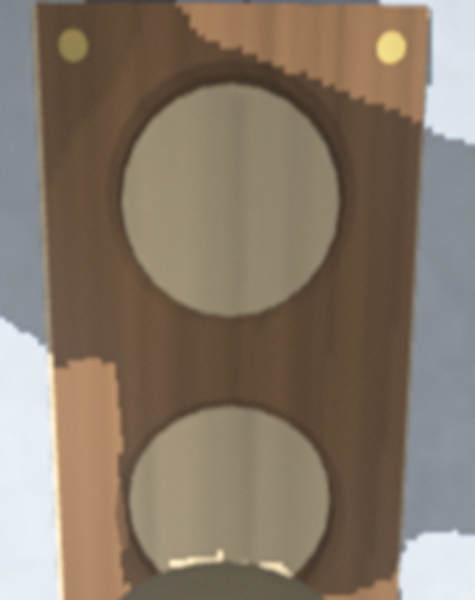

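```bash
python3 - <<'E'
from h import *
d=load('w8.npz')
P=ray_plane(d,[(244,1.2),(402,2),(230+73/2.5,45/2.5),(230+391/2.5,46/2.5)],.032);print(P.round(4))
a=np.radians(-4.9);v=np.array([-np.sin(a),np.cos(a)])
print("pocket3 from end",P[:2,:2].mean(0)-.051*v)
s,Rt=st();pos=s["position"]
# target so that jar centre (tool x -2.7mm, y .4mm) over pocket
p=np.array([.5985,-.0173])
t=p-(Rt[:2,0]*-.0027+Rt[:2,1]*.0004);print(t)
to(t[0],t[1],.0366+.040)
to(t[0],t[1],.0366+.012)
E
```

```text
[[0.5485 0.0375 0.032 ]
 [0.6584 0.0284 0.032 ]
 [0.5577 0.0263 0.032 ]
 [0.6471 0.0189 0.032 ]]
pocket3 from end [ 0.59908862 -0.01785941]
t 11.52 pos [ 0.5861 -0.1194  0.1956] yaz -4.6 tilt [ 0.013  0.    -1.   ] F [ 0.11  0.97 -4.39] w 0.639 j7 [-0.2   0.43  0.44  1.72 -0.21  1.03  0.24]
[ 0.59831708 -0.01457667]
t 11.52 pos [ 0.5861 -0.1194  0.1956] yaz -4.6 tilt [ 0.013  0.    -1.   ] F [ 0.11  0.97 -4.39] w 0.639 j7 [-0.2   0.43  0.44  1.72 -0.21  1.03  0.24]
delta cm [10.53  0.22 11.92] turn 0.3
t 11.52 pos [ 0.5861 -0.1194  0.1956] yaz -4.6 tilt [ 0.013  0.    -1.   ] F [ 0.11  0.97 -4.39] w 0.639 j7 [-0.2   0.43  0.44  1.72 -0.21  1.03  0.24]
delta cm [10.52  0.18 14.72] turn 0.3
```

Call:
arm_command(deltas=[{"xyz": [3, 0.1, 1.5], "turn": 0, "jaw": 255}, {"xyz": [6.5, 0.1, 4], "turn": 0, "jaw": 255}, {"xyz": [9.5, 0.2, 7], "turn": 0, "jaw": 255}, {"xyz": [10.5, 0.2, 9.5], "turn": 0, "jaw": 255}, {"xyz": [10.5, 0.2, 11.7], "turn": 0, "jaw": 255}])

```text
clock: 11.93
position: [0.5979, -0.0066, 0.0763]
ee_rot: [2.295, 2.138, 0.018]
force: [-0.6, 0.7, -3.3]
width: 0.638
```

Call:
arm_command(deltas=[{"xyz": [0, 0, 0], "turn": 0, "jaw": 255}, {"xyz": [0, 0, 0], "turn": 0, "jaw": 255}])

```text
clock: 12.1
position: [0.597, -0.0032, 0.0749]
ee_rot: [2.292, 2.146, 0.015]
force: [0.7, 0.5, -2.5]
width: 0.64
```

```bash
python3 -c "
from h import *
to(.5983,-.0146,.0486);snap('side','s9')"
```

```text
t 12.1 pos [ 0.597  -0.0032  0.0749] yaz -3.8 tilt [ 0.008  0.005 -1.   ] F [ 0.7   0.53 -2.5 ] w 0.64 j7 [-0.33  0.57  0.37  1.83 -0.28  0.78  0.11]
delta cm [-1.15  0.19  2.63] turn 1.1
```

View pics/s9.png

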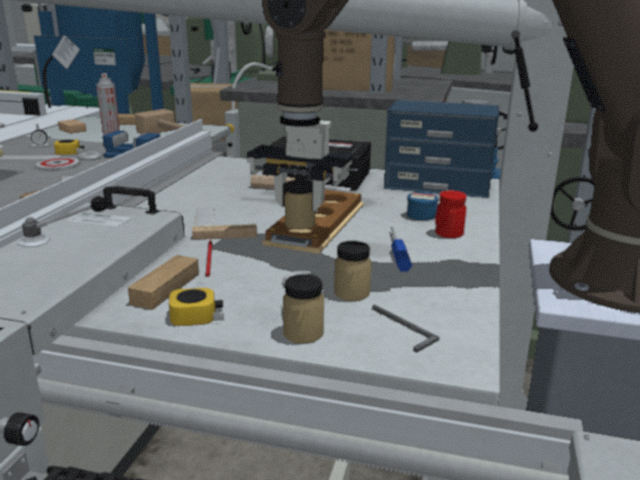

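Call:
arm_command(deltas=[{"xyz": [-0.6, 0.1, 0], "turn": 1, "jaw": 255}, {"xyz": [-1.15, 0.2, 0], "turn": 1, "jaw": 255}, {"xyz": [-1.15, 0.2, 0], "turn": 1, "jaw": 255}, {"xyz": [-1.15, 0.2, 0], "turn": 1, "jaw": 255}, {"xyz": [-1.15, 0.2, 0], "turn": 1, "jaw": 255}])

```text
clock: 12.57
position: [0.5997, -0.0168, 0.0771]
ee_rot: [2.312, 2.121, 0.019]
force: [-0.6, 1.1, -3.1]
width: 0.638
```

```bash
python3 -c "
from h import *
to(.5983,-.0146,.0486);snap('wrist','w10');st()"
```

```text
t 12.57 pos [ 0.5997 -0.0168  0.0771] yaz -4.9 tilt [ 0.012  0.005 -1.   ] F [-0.6   1.1  -3.09] w 0.638 j7 [-0.32  0.57  0.37  1.83 -0.29  0.79  0.12]
delta cm [ 0.19 -0.19  2.85] turn -0.0
t 12.62 pos [ 0.5996 -0.0165  0.0769] yaz -4.9 tilt [ 0.012  0.005 -1.   ] F [-0.36  0.66 -4.75] w 0.636 j7 [-0.32  0.57  0.37  1.83 -0.29  0.79  0.12]
```

View pics/w10.png

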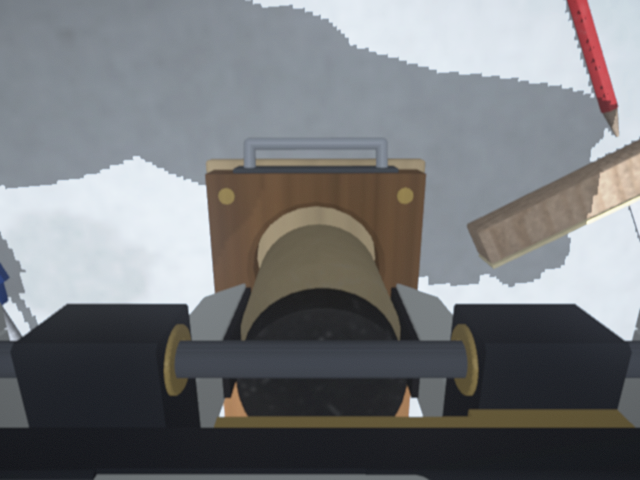

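Call:
arm_command(deltas=[{"xyz": [0.2, -0.25, 0.1], "turn": 0, "jaw": 255}, {"xyz": [0.2, -0.25, 0.5], "turn": 0, "jaw": 255}, {"xyz": [0.2, -0.25, 1], "turn": 0, "jaw": 255}, {"xyz": [0.2, -0.25, 1.4], "turn": 0, "jaw": 255}, {"xyz": [0.2, -0.25, 1.5], "turn": 0, "jaw": 255}])

```text
clock: 13.03
position: [0.5968, -0.0141, 0.0607]
ee_rot: [2.312, 2.122, 0.017]
force: [0.7, 0.3, -3.5]
width: 0.636
```

```bash
python3 -c "
from h import *
to(.5983,-.0146,.0486)"
```

```text
t 13.03 pos [ 0.5968 -0.0141  0.0607] yaz -4.9 tilt [ 0.01   0.005 -1.   ] F [ 0.67  0.33 -3.54] w 0.636 j7 [-0.31  0.58  0.36  1.85 -0.3   0.75  0.12]
delta cm [-0.05  0.15  1.21] turn -0.0
```

Call:
arm_command(deltas=[{"xyz": [0, 0.1, 0.3], "turn": 0, "jaw": 255}, {"xyz": [0, 0.1, 0.7], "turn": 0, "jaw": 255}, {"xyz": [0, 0.1, 1.0], "turn": 0, "jaw": 255}, {"xyz": [0, 0.1, 1.15], "turn": 0, "jaw": 255}, {"xyz": [0, 0.1, 1.25], "turn": 0, "jaw": 255}])

```text
clock: 13.45
position: [0.5977, -0.014, 0.0486]
ee_rot: [2.313, 2.123, 0.017]
force: [-7.7, 2.3, 15.9]
width: 0.639
```

```bash
python3 -c "
from h import *
to(.5983,-.0146,.0486)"
```

```text
t 13.45 pos [ 0.5977 -0.014   0.0486] yaz -4.9 tilt [ 0.01   0.005 -1.   ] F [-7.7   2.27 15.9 ] w 0.639 j7 [-0.31  0.6   0.35  1.85 -0.31  0.73  0.13]
delta cm [-0.06  0.07  0.  ] turn -0.0
```

Seated at the floor height, with contact. Release and rise, going toward C.

Call:
arm_command(deltas=[{"xyz": [0, 0, 0], "turn": 0, "jaw": 0}, {"xyz": [0, 0, 0], "turn": 0, "jaw": 0}, {"xyz": [0, 0, 0], "turn": 0, "jaw": 0}, {"xyz": [0, 0, -1], "turn": 0, "jaw": 0}, {"xyz": [0, 0, -3.5], "turn": 0, "jaw": 0}])

```text
clock: 13.87
position: [0.5954, -0.014, 0.0819]
ee_rot: [-2.314, -2.124, -0.011]
force: [0.1, 0.0, 0.2]
width: 0.953
```

Call:
arm_command(deltas=[{"xyz": [0, 0, -4], "turn": 0, "jaw": 0}, {"xyz": [0, 0, -8], "turn": 0, "jaw": 0}, {"xyz": [2, -2, -9], "turn": 0, "jaw": 0}, {"xyz": [4.5, -4.5, -9], "turn": 0, "jaw": 0}, {"xyz": [7, -7, -9], "turn": 0, "jaw": 0}])

```text
clock: 14.28
position: [0.5317, 0.0613, 0.1741]
ee_rot: [2.315, 2.121, 0.016]
force: [0.5, 1.2, 0.0]
width: 0.999
```

```bash
python3 -c "
from h import *
to(.448,.12,.16);snap('side','s11')"
```

```text
t 14.28 pos [0.5317 0.0613 0.1741] yaz -5.0 tilt [ 0.008  0.006 -1.   ] F [0.5  1.24 0.04] w 0.999 j7 [-0.53  0.35  0.42  1.89 -0.18  0.93 -0.11]
delta cm [ 5.11 -8.86  1.37] turn -0.1
```

View pics/s11.png

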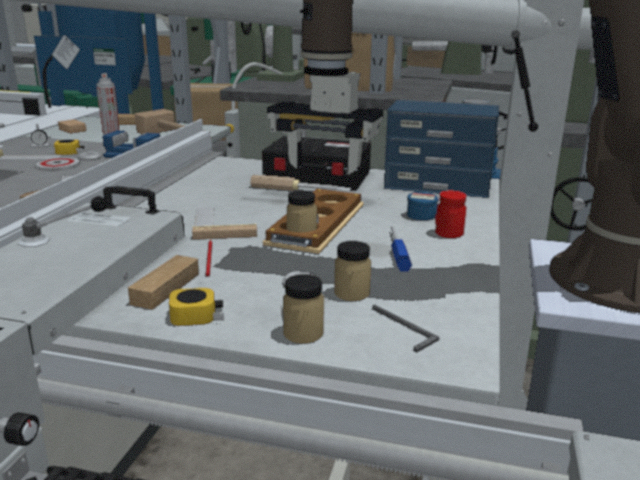

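Call:
arm_command(deltas=[{"xyz": [1.5, -3, 0.5], "turn": 0, "jaw": 0}, {"xyz": [3, -6, 1], "turn": 0, "jaw": 0}, {"xyz": [4, -8, 1.2], "turn": 0, "jaw": 0}, {"xyz": [4.5, -8.8, 1.2], "turn": 0, "jaw": 0}, {"xyz": [4.5, -8.8, 1.2], "turn": 0, "jaw": 0}])

```text
clock: 14.75
position: [0.441, 0.1217, 0.1615]
ee_rot: [-2.301, -2.13, -0.013]
force: [-0.3, 0.3, 0.4]
width: 0.999
```

```bash
python3 -c "
from h import *
st();snap('wrist','w12');lids('w12');to(.4494,.1867,.032)"
```

```text
t 14.75 pos [0.441  0.1217 0.1615] yaz -4.4 tilt [ 0.002  0.01  -1.   ] F [-0.25  0.34  0.36] w 0.999 j7 [-0.7   0.24  0.39  2.08 -0.13  0.84 -0.31]
(280, 96, 94, 97) [array([0.4502, 0.1837]), array([0.0513, 0.0525])]
t 14.8 pos [0.4427 0.1208 0.1618] yaz -4.5 tilt [ 0.004  0.01  -1.   ] F [ 0.67 -0.06 -0.45] w 1.002 j7 [-0.7   0.24  0.39  2.08 -0.13  0.84 -0.31]
delta cm [ 6.49  0.11 13.04] turn 0.4
```

Call:
arm_command(deltas=[{"xyz": [2.5, 0.1, 0.5], "turn": 0, "jaw": 0}, {"xyz": [5.2, 0.2, 2], "turn": 0, "jaw": 0}, {"xyz": [6.2, 0.25, 4.5], "turn": 0, "jaw": 0}, {"xyz": [6.2, 0.25, 7.5], "turn": 0, "jaw": 0}, {"xyz": [6.2, 0.25, 10.0], "turn": 0, "jaw": 0}])

```text
clock: 15.22
position: [0.4529, 0.1835, 0.0614]
ee_rot: [-2.305, -2.13, -0.018]
force: [-0.2, -0.6, -0.0]
width: 0.997
```

```bash
python3 -c "
from h import *
to(.4502,.1835,.032)"
```

```text
t 15.22 pos [0.4529 0.1835 0.0614] yaz -4.5 tilt [ 0.006  0.01  -1.   ] F [-0.22 -0.59 -0.04] w 0.997 j7 [-0.73  0.44  0.31  2.11 -0.24  0.62 -0.33]
delta cm [-0.05 -0.28  2.94] turn 0.4
```

Call:
arm_command(deltas=[{"xyz": [-0.1, -0.25, 1.7], "turn": 0, "jaw": 0}, {"xyz": [-0.1, -0.35, 2.9], "turn": 0, "jaw": 60}, {"xyz": [-0.1, -0.35, 3], "turn": 0, "jaw": 255}, {"xyz": [-0.1, -0.35, 3], "turn": 0, "jaw": 255}, {"xyz": [-0.1, -0.35, 3], "turn": 0, "jaw": 255}], force=40)

```text
clock: 15.63
position: [0.4512, 0.1827, 0.032]
ee_rot: [-2.307, -2.129, -0.02]
force: [-0.7, -0.3, -0.5]
width: 0.757
```

Call:
arm_command(deltas=[{"xyz": [0, 0, 0], "turn": 0, "jaw": 255}, {"xyz": [0, 0, 0], "turn": 0, "jaw": 255}, {"xyz": [0, 0, 0], "turn": 0, "jaw": 255}, {"xyz": [0, 0, 0], "turn": 0, "jaw": 255}])

```text
clock: 15.97
position: [0.4524, 0.1828, 0.033]
ee_rot: [-2.308, -2.129, -0.023]
force: [0.9, -0.9, 7.3]
width: 0.638
```

Call:
arm_command(deltas=[{"xyz": [0, 0, -1.5], "turn": 0, "jaw": 255}, {"xyz": [0, 0, -4.5], "turn": 0, "jaw": 255}, {"xyz": [0, 0, -8], "turn": 0, "jaw": 255}, {"xyz": [0, 0, -11], "turn": 0, "jaw": 255}, {"xyz": [-1.5, 1, -13], "turn": 0, "jaw": 255}])

```text
clock: 16.38
position: [0.4591, 0.1686, 0.1656]
ee_rot: [-2.302, -2.133, -0.027]
force: [0.1, 0.9, -2.9]
width: 0.64
```

```bash
python3 -c "
from h import *
to(.578,-.21,.195)"
```

```text
t 16.38 pos [0.4591 0.1686 0.1656] yaz -4.4 tilt [ 0.011  0.014 -1.   ] F [ 0.12  0.89 -2.94] w 0.64 j7 [-0.77  0.28  0.39  2.01 -0.15  0.86 -0.37]
delta cm [-36.8   14.77  -3.33] turn 0.5
```

Call:
arm_command(deltas=[{"xyz": [-3.5, 1.5, -1], "turn": 0, "jaw": 255}, {"xyz": [-7.2, 3, -2.5], "turn": 0, "jaw": 255}, {"xyz": [-11, 4.5, -3.3], "turn": 0, "jaw": 255}, {"xyz": [-14.8, 6, -3.3], "turn": 0, "jaw": 255}, {"xyz": [-18.5, 7.5, -3.3], "turn": 0, "jaw": 255}])

```text
clock: 16.8
position: [0.5198, -0.0238, 0.1977]
ee_rot: [-2.302, -2.135, -0.03]
force: [0.8, -0.1, -1.7]
width: 0.637
```

Call:
arm_command(deltas=[{"xyz": [-3.8, 1.5, 0], "turn": 0, "jaw": 255}, {"xyz": [-7.5, 3, 0], "turn": 0, "jaw": 255}, {"xyz": [-11, 4.5, 0], "turn": 0, "jaw": 255}, {"xyz": [-14, 5.7, 0], "turn": 0, "jaw": 255}, {"xyz": [-16.5, 6.5, 0], "turn": 0, "jaw": 255}])

```text
clock: 17.22
position: [0.5724, -0.1961, 0.1959]
ee_rot: [-2.304, -2.133, -0.029]
force: [0.4, 0.4, -1.9]
width: 0.64
```

Call:
arm_command(deltas=[{"xyz": [-0.5, 0, 0], "turn": 0, "jaw": 255}, {"xyz": [-0.5, 0, 0], "turn": 0, "jaw": 255}, {"xyz": [-0.5, 0, 0], "turn": 0, "jaw": 255}, {"xyz": [-0.5, 0, 0], "turn": 0, "jaw": 255}])

```text
clock: 17.55
position: [0.5719, -0.199, 0.1956]
ee_rot: [-2.301, -2.135, -0.03]
force: [-0.6, 1.7, -2.2]
width: 0.639
```

```bash
python3 -c "
from h import *
to(.578,-.21,.195);snap('wrist','w13');st()"
```

```text
t 17.55 pos [ 0.5719 -0.199   0.1956] yaz -4.3 tilt [ 0.012  0.015 -1.   ] F [-0.58  1.66 -2.21] w 0.639 j7 [-0.09  0.45  0.5   1.7  -0.27  1.05  0.43]
delta cm [-1.05  0.69  0.05] turn 0.6
t 17.6 pos [ 0.572  -0.1988  0.1957] yaz -4.3 tilt [ 0.012  0.015 -1.   ] F [ 0.43  0.18 -1.95] w 0.637 j7 [-0.09  0.45  0.5   1.7  -0.27  1.05  0.43]
```

View pics/w13.png

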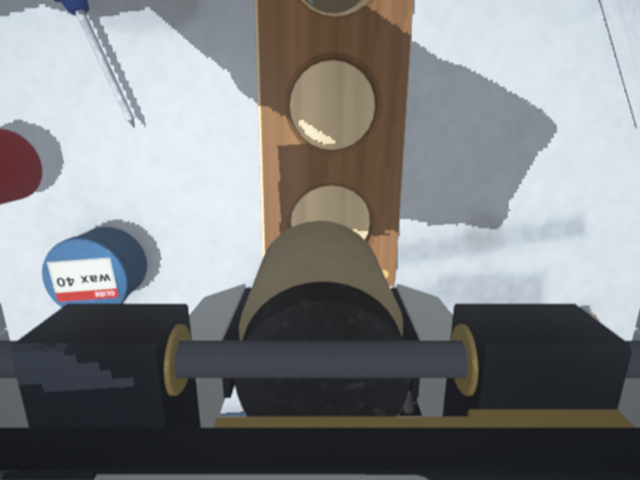

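```bash
python3 - <<'E'
from h import *
d=load('w13.npz');p=d['frame'].astype(int)
m=((p.max(-1)>105)&(p[...,0]-p[...,2]>15)&(p[...,0]-p[...,2]<60)).astype(np.uint8)
m=cv2.morphologyEx(m,cv2.MORPH_OPEN,np.ones((3,3)))
k,l,s,c=cv2.connectedComponentsWithStats(m); i=l[95,333];print(s[i])
q=max(cv2.findContours((l==i).astype(np.uint8),cv2.RETR_EXTERNAL,cv2.CHAIN_APPROX_NONE)[0],key=len)
q=cv2.convexHull(q)[:,0]
P=ray_plane(d,q,.012)[:,:2].astype(np.float32);e=cv2.fitEllipse(P);print(np.round(e[0],4),np.round(e[1],4))
print("pred from p3", np.array([.5985,-.0173])+.095*np.array([np.sin(np.radians(-4.8)),-np.cos(np.radians(-4.8))]))
# jar in hand
cv2.imwrite('pics/w13c.png',cv2.resize(d['frame'][215:425,215:430,::-1],None,fx=2.8,fy=2.8,interpolation=cv2.INTER_CUBIC))
E
```

```text
[ 289   60   86   90 6110]
[ 0.5897 -0.1123] [0.0673 0.0706]
pred from p3 [ 0.5905506  -0.11196682]
```

View pics/w13c.png

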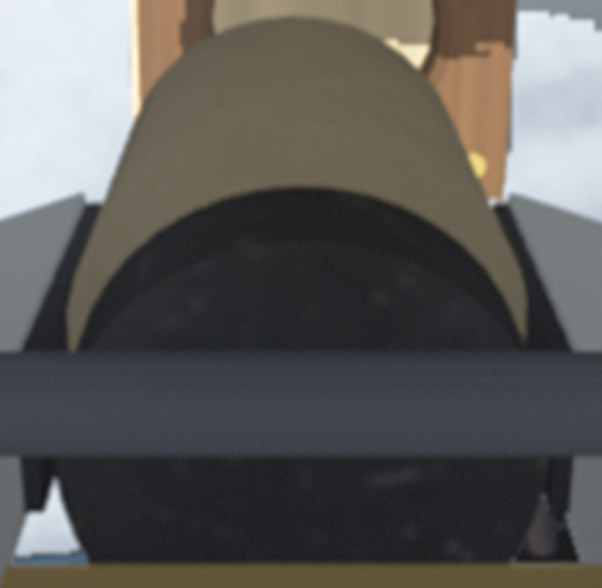

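```bash
python3 - <<'E'
from h import *
d=load('w13.npz');s,Rt=st();pos=s["position"];g=.033
for uv,h,r in [((320,220.7),0,.030),((321,281.8),.070,.027),((321,300.7),.086,.027)]:
    t=tool_ray(d,pos,Rt,uv,-(h-g))[0]; print(h,(t*1000).round(1),"centre x",((t[0]-r)*1000).round(1))
c=np.array([-.001,.0006]) 
p=np.array([.5902,-.1121])
for cx in(-.003,-.001):
    # world position of jar bottom centre = pos+Rt@[cx,.0006,g]
    off=Rt@np.array([cx,.0006,g]); t=p-off[:2]; print(cx,t)
E
```

```text
t 17.6 pos [ 0.572  -0.1988  0.1957] yaz -4.3 tilt [ 0.012  0.015 -1.   ] F [ 0.43  0.18 -1.95] w 0.637 j7 [-0.09  0.45  0.5   1.7  -0.27  1.05  0.43]
0 [29.6  0.6 33. ] centre x -0.4
0.07 [ 27.5   0.9 -37. ] centre x 0.5
0.086 [ 28.6   0.9 -53. ] centre x 1.6
-0.003 [ 0.58941363 -0.10956606]
-0.001 [ 0.58926536 -0.11156029]
```

```bash
python3 -c "
from h import *
to(.5892,-.1122,.075)"
```

```text
t 17.6 pos [ 0.572  -0.1988  0.1957] yaz -4.3 tilt [ 0.012  0.015 -1.   ] F [ 0.43  0.18 -1.95] w 0.637 j7 [-0.09  0.45  0.5   1.7  -0.27  1.05  0.43]
delta cm [ 8.57  0.94 12.22] turn 0.6
```

Call:
arm_command(deltas=[{"xyz": [3, 0.3, 1.5], "turn": 0.5, "jaw": 255}, {"xyz": [6, 0.6, 4], "turn": 0.5, "jaw": 255}, {"xyz": [8, 0.9, 7], "turn": 0.5, "jaw": 255}, {"xyz": [8.5, 0.9, 10], "turn": 0.5, "jaw": 255}, {"xyz": [8.5, 0.9, 12], "turn": 0.5, "jaw": 255}])

```text
clock: 18.02
position: [0.5882, -0.1071, 0.0747]
ee_rot: [-2.3, -2.131, -0.031]
force: [0.0, -0.3, -2.9]
width: 0.643
```

```bash
python3 -c "
from h import *
to(.5892,-.1122,.075)"
```

```text
t 18.02 pos [ 0.5882 -0.1071  0.0747] yaz -4.4 tilt [ 0.01   0.018 -1.   ] F [ 0.02 -0.3  -2.86] w 0.643 j7 [-0.19  0.58  0.43  1.83 -0.35  0.8   0.34]
delta cm [-0.5   0.14 -0.04] turn 0.5
```

Call:
arm_command(deltas=[{"xyz": [-0.4, 0.1, 0], "turn": 0.5, "jaw": 255}, {"xyz": [-0.5, 0.1, 0], "turn": 0.5, "jaw": 255}, {"xyz": [-0.5, 0.1, 0], "turn": 0.5, "jaw": 255}, {"xyz": [-0.5, 0.1, 0], "turn": 0.5, "jaw": 255}, {"xyz": [-0.5, 0.1, 0], "turn": 0.5, "jaw": 255}])

```text
clock: 18.43
position: [0.5898, -0.1126, 0.0763]
ee_rot: [-2.311, -2.122, -0.034]
force: [-0.3, 0.5, -1.5]
width: 0.639
```

```bash
python3 -c "
from h import *
to(.5892,-.1122,.045);snap('wrist','w14')"
```

```text
t 18.43 pos [ 0.5898 -0.1126  0.0763] yaz -4.9 tilt [ 0.013  0.018 -1.   ] F [-0.25  0.53 -1.54] w 0.639 j7 [-0.18  0.58  0.43  1.83 -0.35  0.8   0.35]
delta cm [-0.02 -0.1   3.13] turn 0.0
```

View pics/w14.png

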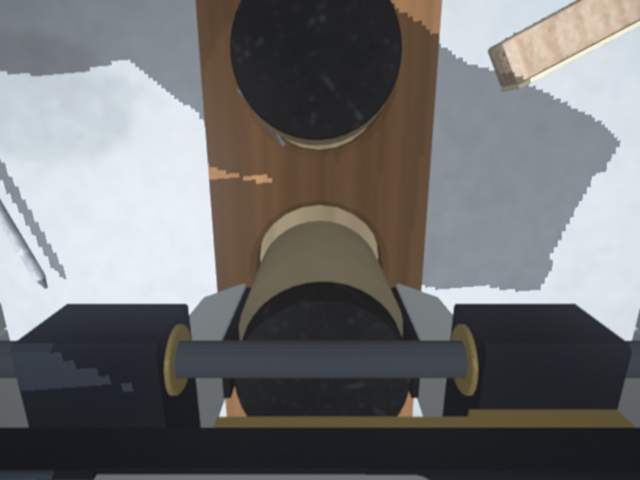

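Call:
arm_command(deltas=[{"xyz": [0, -0.1, 0.3], "turn": 0, "jaw": 255}, {"xyz": [0, -0.15, 0.8], "turn": 0, "jaw": 255}, {"xyz": [0, -0.15, 1.3], "turn": 0, "jaw": 255}, {"xyz": [0, -0.15, 1.6], "turn": 0, "jaw": 255}, {"xyz": [0, -0.15, 1.7], "turn": 0, "jaw": 255}])

```text
clock: 18.9
position: [0.5877, -0.112, 0.0581]
ee_rot: [-2.31, -2.121, -0.032]
force: [1.2, 0.2, -2.2]
width: 0.636
```

```bash
python3 -c "
from h import *
to(.5892,-.1122,.045)"
```

```text
t 18.9 pos [ 0.5877 -0.112   0.0581] yaz -4.9 tilt [ 0.011  0.018 -1.   ] F [ 1.24  0.22 -2.18] w 0.636 j7 [-0.18  0.6   0.42  1.85 -0.37  0.76  0.36]
delta cm [-0.04  0.14  1.31] turn 0.0
```

Call:
arm_command(deltas=[{"xyz": [0, 0.1, 0.3], "turn": 0, "jaw": 255}, {"xyz": [0, 0.1, 0.7], "turn": 0, "jaw": 255}, {"xyz": [0, 0.1, 1.0], "turn": 0, "jaw": 255}, {"xyz": [0, 0.1, 1.2], "turn": 0, "jaw": 255}, {"xyz": [0, 0.1, 1.35], "turn": 0, "jaw": 255}])

```text
clock: 19.32
position: [0.5887, -0.1116, 0.0449]
ee_rot: [-2.309, -2.12, -0.032]
force: [-8.3, 2.3, 24.3]
width: 0.639
```

```bash
python3 -c "
from h import *
to(.5892,-.1122,.045)"
```

```text
t 19.32 pos [ 0.5887 -0.1116  0.0449] yaz -4.9 tilt [ 0.011  0.019 -1.   ] F [-8.28  2.26 24.26] w 0.639 j7 [-0.17  0.62  0.41  1.85 -0.38  0.74  0.37]
delta cm [-0.06  0.05 -0.01] turn 0.0
```

Call:
arm_command(deltas=[{"xyz": [0, 0, 0], "turn": 0, "jaw": 0}, {"xyz": [0, 0, 0], "turn": 0, "jaw": 0}, {"xyz": [0, 0, 0], "turn": 0, "jaw": 0}, {"xyz": [0, 0, -1], "turn": 0, "jaw": 0}, {"xyz": [0, 0, -3.5], "turn": 0, "jaw": 0}])

```text
clock: 19.73
position: [0.5863, -0.1117, 0.0781]
ee_rot: [-2.306, -2.118, -0.027]
force: [0.2, 0.3, -0.5]
width: 0.952
```

Call:
arm_command(deltas=[{"xyz": [0, 0, -4], "turn": 0, "jaw": 0}, {"xyz": [0, 0, -8], "turn": 0, "jaw": 0}, {"xyz": [1.5, -0.5, -10.5], "turn": 0, "jaw": 0}, {"xyz": [4.5, -1.5, -12], "turn": 0, "jaw": 0}, {"xyz": [8, -3, -12], "turn": 0, "jaw": 0}])

```text
clock: 20.15
position: [0.5651, -0.0338, 0.2043]
ee_rot: [-2.316, -2.116, -0.035]
force: [1.8, 1.1, 0.5]
width: 0.998
```

```bash
python3 -c "
from h import *
to(.485,.26,.17)"
```

```text
t 20.15 pos [ 0.5651 -0.0338  0.2043] yaz -5.2 tilt [ 0.014  0.018 -1.   ] F [1.82 1.11 0.53] w 0.998 j7 [-0.39  0.37  0.5   1.79 -0.23  1.02  0.11]
delta cm [ 28.48 -10.66   3.86] turn -0.3
```

Call:
arm_command(deltas=[{"xyz": [3.7, -1.4, 0.2], "turn": 0, "jaw": 0}, {"xyz": [7.5, -2.8, 0.5], "turn": 0, "jaw": 0}, {"xyz": [11.3, -4.2, 1], "turn": 0, "jaw": 0}, {"xyz": [15, -5.6, 1.5], "turn": 0, "jaw": 0}, {"xyz": [18.8, -7, 2], "turn": 0, "jaw": 0}])

```text
clock: 20.57
position: [0.5119, 0.1615, 0.188]
ee_rot: [-2.317, -2.116, -0.037]
force: [0.2, 0.3, -0.5]
width: 1.001
```

Call:
arm_command(deltas=[{"xyz": [3, -1.2, 0.3], "turn": 0, "jaw": 0}, {"xyz": [5.5, -2.3, 0.8], "turn": 0, "jaw": 0}, {"xyz": [7.2, -3, 1.2], "turn": 0, "jaw": 0}, {"xyz": [7.5, -3.3, 1.3], "turn": 0, "jaw": 0}, {"xyz": [7.5, -3.3, 1.3], "turn": 0, "jaw": 0}])

```text
clock: 20.98
position: [0.4851, 0.2405, 0.1762]
ee_rot: [-2.313, -2.119, -0.036]
force: [0.7, -0.4, 0.3]
width: 1.0
```

```bash
python3 -c "
from h import *
st();snap('wrist','w15');lids('w15');to(.4913,.328,.033);snap('scene','c15')"
```

```text
t 20.98 pos [0.4851 0.2405 0.1762] yaz -5.0 tilt [ 0.014  0.019 -1.   ] F [ 0.74 -0.38  0.35] w 1.0 j7 [-0.87  0.35  0.42  1.89 -0.19  0.92 -0.45]
(270, 51, 92, 96) [array([0.4922, 0.3286]), array([0.0516, 0.0523])]
t 21.03 pos [0.486  0.2389 0.1765] yaz -5.2 tilt [ 0.015  0.018 -1.   ] F [ 0.42 -0.74 -0.21] w 1.002 j7 [-0.87  0.35  0.42  1.89 -0.19  0.92 -0.45]
delta cm [ 8.64 -0.47 14.51] turn -0.3
```

View pics/c15.png

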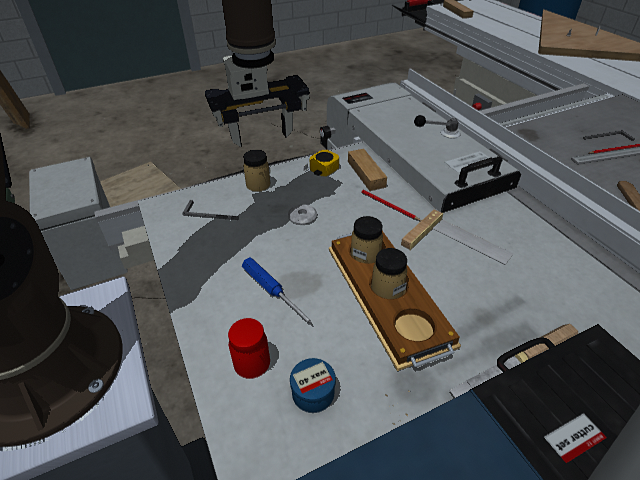

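Call:
arm_command(deltas=[{"xyz": [3.5, -0.1, 0.5], "turn": 0, "jaw": 0}, {"xyz": [7, -0.3, 1.5], "turn": 0, "jaw": 0}, {"xyz": [8.7, -0.4, 4], "turn": 0, "jaw": 0}, {"xyz": [8.7, -0.4, 7.5], "turn": 0, "jaw": 0}, {"xyz": [8.7, -0.4, 10.8], "turn": 0, "jaw": 0}])

```text
clock: 21.5
position: [0.4937, 0.3271, 0.07]
ee_rot: [-2.319, -2.115, -0.041]
force: [0.1, -0.5, -1.0]
width: 1.002
```

```bash
python3 -c "
from h import *
to(.4922,.3286,.033)"
```

```text
t 21.5 pos [0.4937 0.3271 0.07  ] yaz -5.3 tilt [ 0.018  0.02  -1.   ] F [ 0.11 -0.5  -0.99] w 1.002 j7 [-0.92  0.56  0.35  1.87 -0.28  0.74 -0.51]
delta cm [ 0.06 -0.23  3.7 ] turn -0.4
```

Call:
arm_command(deltas=[{"xyz": [0, -0.2, 2], "turn": 0, "jaw": 0}, {"xyz": [0, -0.2, 3.6], "turn": 0, "jaw": 30}, {"xyz": [0, -0.25, 3.7], "turn": 0, "jaw": 255}, {"xyz": [0, -0.25, 3.7], "turn": 0, "jaw": 255}, {"xyz": [0, -0.25, 3.7], "turn": 0, "jaw": 255}], force=45)

```text
clock: 21.92
position: [0.4933, 0.3274, 0.0342]
ee_rot: [-2.321, -2.114, -0.044]
force: [0.3, 0.0, 0.2]
width: 0.76
```

Call:
arm_command(deltas=[{"xyz": [0, 0, 0], "turn": 0, "jaw": 255}, {"xyz": [0, 0, 0], "turn": 0, "jaw": 255}, {"xyz": [0, 0, 0], "turn": 0, "jaw": 255}, {"xyz": [0, 0, 0], "turn": 0, "jaw": 255}, {"xyz": [0, 0, 0], "turn": 0, "jaw": 255}])

```text
clock: 22.33
position: [0.4938, 0.3276, 0.0356]
ee_rot: [-2.321, -2.114, -0.046]
force: [-3.2, -1.1, 9.0]
width: 0.639
```

Call:
arm_command(deltas=[{"xyz": [0, 0, -1], "turn": 0, "jaw": 255}, {"xyz": [0, 0, -4], "turn": 0, "jaw": 255}, {"xyz": [0, 0, -7.5], "turn": 0, "jaw": 255}, {"xyz": [0, 0, -11], "turn": 0, "jaw": 255}, {"xyz": [0, 0, -14], "turn": 0, "jaw": 255}])

```text
clock: 22.75
position: [0.4908, 0.324, 0.178]
ee_rot: [-2.322, -2.113, -0.047]
force: [0.6, 0.5, -8.0]
width: 0.638
```

Call:
arm_command(deltas=[{"xyz": [0, 0, -2], "turn": 0, "jaw": 255}, {"xyz": [0, 0, -4.5], "turn": 0, "jaw": 255}, {"xyz": [0, 0, -6], "turn": 0, "jaw": 255}, {"xyz": [0, 0, -6.5], "turn": 0, "jaw": 255}, {"xyz": [0, 0, -6.5], "turn": 0, "jaw": 255}])

```text
clock: 23.17
position: [0.4897, 0.3225, 0.2443]
ee_rot: [-2.322, -2.113, -0.05]
force: [-0.2, -0.4, -8.1]
width: 0.637
```

Call:
arm_command(deltas=[{"xyz": [0, 0, 0], "turn": 0, "jaw": 255}, {"xyz": [0, 0, 0], "turn": 0, "jaw": 255}, {"xyz": [0, 0, 0], "turn": 0, "jaw": 255}])

```text
clock: 23.42
position: [0.489, 0.3221, 0.243]
ee_rot: [-2.323, -2.113, -0.046]
force: [0.1, 0.9, -8.3]
width: 0.637
```

```bash
python3 -c "
from h import *
st();snap('scene','c16');snap('side','s16');st()"
```

```text
t 23.42 pos [0.489  0.3221 0.243 ] yaz -5.4 tilt [ 0.021  0.021 -1.   ] F [ 0.05  0.93 -8.29] w 0.637 j7 [-0.99  0.35  0.43  1.7  -0.17  1.1  -0.6 ]
t 23.52 pos [0.4892 0.3223 0.2433] yaz -5.4 tilt [ 0.021  0.021 -1.   ] F [ 0.76  0.8  -7.91] w 0.639 j7 [-0.99  0.35  0.43  1.7  -0.17  1.1  -0.6 ]
```

View pics/c16.png

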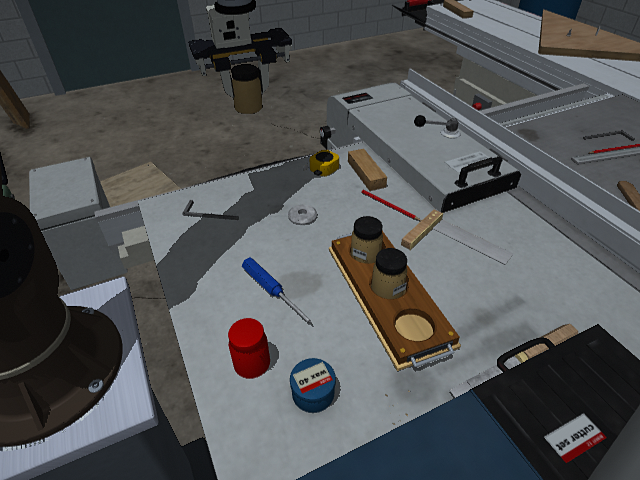

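View pics/s16.png

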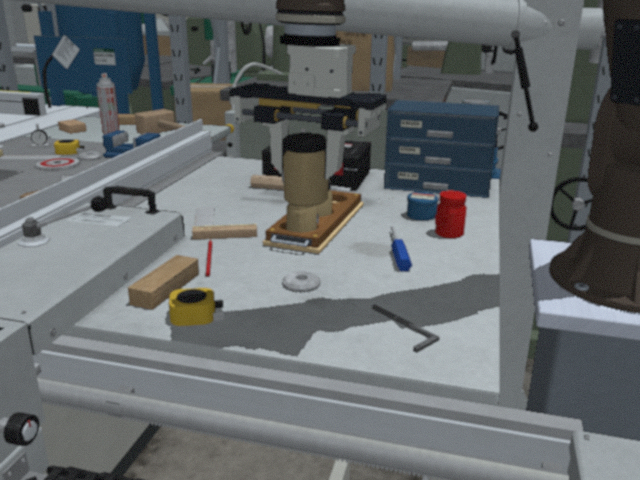

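```bash
python3 - <<'E'
from h import *
d=load('c16.npz');w=cloud(d)
for u,v in [(367,224),(391,256)]:
    p=w[v-3:v+3,u-5:u+6].reshape(-1,3);print(np.nanmedian(p,0).round(4), np.nanpercentile(p[:,2],[10,90]).round(4))
st()
E
python3 -c "
from cell import sign_off
print(sign_off())"
```

```text
[ 0.5973 -0.0145  0.0972] [0.0962 0.0981]
[ 0.5916 -0.1075  0.0972] [0.0961 0.0986]
t 23.52 pos [0.4892 0.3223 0.2433] yaz -5.4 tilt [ 0.021  0.021 -1.   ] F [ 0.76  0.8  -7.91] w 0.639 j7 [-0.99  0.35  0.43  1.7  -0.17  1.1  -0.6 ]
the job is handed in; nothing more can be done
None
```

I lifted all three jars to weigh them, then set the two lighter ones in the rack. I handed in at 23.5 s with the heaviest held up.

| Jar (start position) | Lifting force | Approx. mass | Where it is now |
|---|---|---|---|
| Nearest the robot, at (0.45, 0.19) | about 2 N | 0.2 kg | pocket_2 |
| Farther ahead, at (0.65, 0.16) | about 4.3 N | 0.45 kg | pocket_3 |
| Leftmost, at (0.49, 0.33) | about 8.2 N | 0.8 kg | held in the gripper |

**Pocketed jars:** both stand upright. The tops of their lids measure about 97 mm above the table by depth, against 98 mm expected for a fully seated jar. Both also touched bottom at the expected height before release.

**Held jar:** its underside is about 0.207 m above the table and the grip is steady.

**Other things on the table:** I saw none of them moved in the last pictures.

**Checks that disagreed:**
- The fixed cameras placed objects up to about 15 mm away from each other, and the scene camera was about 6 mm off the wrist camera. I used the wrist camera for the grasps and placings.
- The tool had drifted to about 1.7° off vertical by the end. The held jar was gripped at nearly that tilt while it stood flat, so it should be within a fraction of a degree of upright. It looked upright in both pictures.

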